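# Measure a shelf board with a spring tape and lock it

### The arm

A 7-joint arm with a two-finger parallel gripper is mounted at the origin on the work surface. World frame = base frame: x ahead of the robot, y to its left, z up, the work surface at z = 0. Lengths are in m, angles in rad, forces in N, time in s.
With the tool pointing down it reaches from about 0.4 to 0.925 m from the base axis. Payload 4.1 kg.
Tool frame: the origin (TCP) lies at the very end of the fingers, on their centre line; the grasp point (between the pads) lies 19 mm behind it; z points along the fingers, y is the line along which they close (so a half turn about z gives the same grasp; the last joint's range is limited). The gripper opens to 85 mm and grips with 20 to 120 N. Pads are 22 mm wide; open, the fingers measure 114 mm over their backs; the gripper's body (76 mm by 85 mm) begins 54 mm behind the grasp point. The pads swing forward as they close: fully open they stand 13 mm farther back than shut.
Start: joints at [-1.308, 0.398, 0.045, 1.537, -0.019, 1.207, -0.051], TCP at [0.23, 0.608, 0.231] pointing down, gripper open.
Joint ranges: [-2.82, 2.82], [-0.49, 2.23], [-1.37, 1.46], [0, 2.46], [-1.36, 4.5], [0.23, 2], [-2.94, 2.94]. Speed limits (rad/s): [2.57, 2.57, 3.14, 3.14, 3.14, 3.14, 3.14].

### API

Orientations are given as a unit quaternion [w, x, y, z].
In Python, from cell import bot gives the robot as it stands.
- The arm moves only by the shell command python3 -m creep 'ROWS' [FORCE]. ROWS is JSON, a list of rows, each an object with "travel": the shift along the tool's x, y, z in mm, a list of three; "spin": the turn about the tool's z in degrees; "jaw": the finger opening in mm, from 0 to 85.4. A call has 1 to 5 rows; each row shifts and turns the commanded pose from where the row before left it, along the tool's axes as they then stand; what a row does not reach is not made up. A row lasts 1/8 s, in which the tool goes at most 62.5 mm and 10.7 degrees, less where a joint would pass 70% of its speed; a pose out of reach is approached as far as the arm can. A call is refused whole if a number of a shift passes 62.5 or a number of a turn 10.7, either way. A call with a gripper value outside its range is refused whole. The fingers move at their own pace and stop on an object; FORCE is the grip in N (left out, the last holds). Time passes only in rows, so rows that do not move let the fingers close. It gives the time, the measured TCP pose, the force, the opening and the grip force at its end, in the units of the state.
- bot.get_obs(): the state, without advancing time (a new reading comes with each control period).
- bot.snapshot(name): name is "scene" or "top" or "wrist"; returns a dict with "color" (384x512x3 uint8, red, green, blue), "fx", "fy", "cx", "cy" (pixels), "rvec" (rotation vector, rad) and "tvec" (3), from world to camera coordinates, as OpenCV has them. Camera axes: x right, y down, z forward; pixel columns grow to the right and rows downward; lengths in m; the calibration is good to about 2 mm. A picture is of the moment at which its call begins. There is no depth.
- bot.sign_off(): hands the job in; it is judged then, once.
The state is a dict: "t": time; "joint_pos": joint angles; "joint_vel": joint speeds; "tau": joint torques, N m; "tool_pos": TCP position; "ee_rot": TCP orientation; "contact_force": force on the tool from outside, world axes, zero at the start; "wrist_torque": the same for the moment, N m; "opening": finger opening in m; "finger_force": force on a finger pad.
Only numpy, scipy, OpenCV 4.12 (cv2) and the standard library are available. Lean on these libraries where they do the work, as an engineer would, in place of code of your own. Each camera call takes 0.05 s, during which the arm holds its last target. There are 200 camera calls.

### The job

Measure the width of the plywood shelf board with the pocket tape: hook the tape's end over the board's long edge on the robot's right, draw the case back square across the board and stand it on the counter snug against the opposite long edge. Let go so that the spring alone holds the tape across the board, and only then press the lock on top of the case until it clicks. Leave the tape there, and leave everything else where it stands.

Things in the scene. Friction and masses are not known exactly. Their poses are not given: they have to be found in the camera images.
- tape_centre (a point): Centre of the case of the pocket tape measure, half-way up (28 mm above its underside). Grey and black box 62 mm long (x), 30 mm wide (y), 56 mm tall, about 0.3 kg, standing upright; grip it across the width. x points out of the nose along the blade, z up. The steel blade leaves the front face level: 18 mm wide, underside 15 mm, top 18 mm above the case's underside.
- tape_front (a point): Middle of the lower front edge of the case, 31 mm ahead (x) of the case's centre and 28 mm below it.
- hook (a point): Lower end of the hook's inner face (facing the case). The hook is a steel lip on the blade's end, 20 mm wide, 3 mm thick, hanging 12 mm below the blade; it ends 3 mm above the level of the case's underside. Blade fully in: inner face 32 mm ahead of the case's front. So over the board with the case level it does not reach down past the edge: tip the nose down (about 0.5 rad at first).
- blade (a joint): How far the blade is drawn out, m: 0 fully in (32 mm still shows), up to 0.19. A spring pulls it in with about 4 N at first, 5.5 N far out. About 0.138 when the tape spans the board.
- lock_top (a point): Centre of the top face of the lock, a black ribbed square push-button 18 x 18 mm on the top of the case, 6 mm ahead of the case's centre, standing 8 mm proud when unlocked, about 3 mm proud when locked.
- lock (a joint): How far the lock is pressed, m: 0 unlocked, 0.0042 to 0.0053 locked. It is a click button: it resists with about 6 to 8 N, then snaps and stays down, and a brake grips the blade.
- board: Bare plywood shelf board lying flat, fixed on the counter: 170 mm wide (x, the width to measure), 220 mm long (y), 12 mm thick. Origin under its centre, z up. The edge for the hook is at x = +85 mm (to the robot's right); the case ends at the edge at x = -85 mm (to its left).
- tumbler: Bystander: clear plastic tumbler, 56 mm across, 62 mm tall, open at the top; origin under its centre.
- ramekin: Bystander: small white ceramic dish standing on the board, at the +y end of the board's length; 50 mm across, 30 mm tall; origin under its centre.
- mug: Bystander: white mug, 76 mm across, 85 mm tall; origin under its centre.
- oil: Bystander: amber glass jar with a white cap, 60 mm across, 125 mm tall; origin under its centre.
- bowl: Bystander: white bowl, 100 mm across, 45 mm tall; origin under its centre.
- spatula: Bystander: spatula with an orange handle, 250 mm long, lying flat; origin near its middle.
- salt: Bystander: glass salt jar with a steel cap, 48 mm across, 75 mm tall; origin under its centre.
- tape: The same tape measure's case: origin under its centre, axes as at its centre point.

How it is judged:
By the outcome, as a careful person would: the job done as asked, in the order asked, and still so for the second after the job is handed in, with the robot touching nothing.
It also fails if it takes over 51 s, if anything falls off the work surface, if the arm or the gripper's body presses on something with over 40 N, if the wrist force passes 120 N, or if a joint passes its speed limit or range.

## Working session

There is one attempt and no reset: what is moved stays moved. The work goes in short steps, Python scripts to look and compute and a shell command to move; the robot and the scene stay as the last step left them, time stands still between calls to the robot, and variables do not carry over. Pictures are saved under pics/ and viewed, at most 10 in all, crops included, and the job is handed in when it is done.

```bash
mkdir -p pics; ls; cat > h.py <<'E'
import numpy as np, cv2, sys
from cell import bot
from scipy.spatial.transform import Rotation as R
def snap(n,f=None):
    s=bot.snapshot(n)
    if f: cv2.imwrite('pics/'+f,s['color'][:,:,::-1])
    return s
def ray(s,u,v):
    M=cv2.Rodrigues(np.array(s['rvec'],float))[0]; t=np.array(s['tvec'],float).ravel()
    d=M.T@np.array([(u-s['cx'])/s['fx'],(v-s['cy'])/s['fy'],1]); return -M.T@t,d
def onz(s,u,v,z):
    o,d=ray(s,u,v); return o+d*(z-o[2])/d[2]
def proj(s,p):
    M=cv2.Rodrigues(np.array(s['rvec'],float))[0]; q=M@np.array(p,float)+np.array(s['tvec'],float).ravel()
    return np.array([s['fx']*q[0]/q[2]+s['cx'],s['fy']*q[1]/q[2]+s['cy']])
def tool():
    o=bot.get_obs(); q=o['ee_rot']; return np.array(o['tool_pos']),R.from_quat([q[1],q[2],q[3],q[0]]).as_matrix()
E
python3 - <<'E'
from h import *
import pickle
d={n:snap(n,n+'0.png') for n in('top','scene','wrist')}
pickle.dump(d,open('s0.pkl','wb'))
a=np.vstack([d['top']['color'],d['scene']['color']])
for n in d: print(n,ray(d[n],256,192),d[n]['fx'])
o=bot.get_obs();print(o);print(tool()[1].round(3))
E
```

```text
pics
top (array([ 0.2577825 , -0.01233579,  1.721499  ]), array([ 0.20258505,  0.02359494, -0.979072  ])) 488.15230423427835
scene (array([ 1.3107375 , -0.45896095,  0.92628251]), array([-0.58226691,  0.39607095, -0.7100178 ])) 421.39903932712264
wrist (array([0.15440065, 0.63604698, 0.37461671]), array([ 0.2904523 , -0.08970182, -0.9529045 ])) 267.52375067435634
{'t': 0.15, 'joint_pos': array([-1.30802602,  0.39901059,  0.04504685,  1.53754418, -0.01871418,
        1.20685945, -0.05072783]), 'joint_vel': array([ 8.51047878e-04, -3.45823093e-03,  6.86935478e-04, -4.96412974e-03,
        6.70216935e-05, -1.70744790e-03,  9.51106971e-05]), 'tau': array([ 2.17189976e-03, -4.75563240e+01,  1.36662360e+00, -2.54513705e+01,
        1.16674232e-02,  6.43280902e-03, -9.05455636e-06]), 'tool_pos': array([0.22986712, 0.60751994, 0.23053032]), 'ee_rot': array([-8.23860773e-05,  1.79864354e-01,  9.83691173e-01, -6.95085504e-04]), 'contact_force': array([ 0.32573901,  0.16446826, -0.40636194]), 'wrist_torque': array([-0.02628807, -0.0456592 , -0.01694619]), 'finger_force': 0.0, 'opening': 0.08556666245292113}
[[-0.935  0.354 -0.   ]
 [ 0.354  0.935 -0.001]
 [-0.    -0.001 -1.   ]]
```

View pics/top0.png

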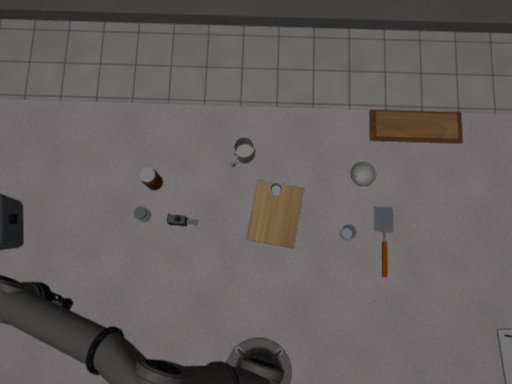

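View pics/scene0.png

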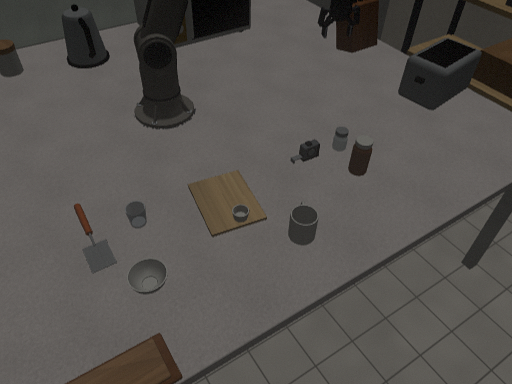

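The top view shows the board at about (276,214), the tape at (178,220) with its hook pointing right at (197,222), the ramekin at (276,189) and the tumbler at (347,232). Moves can't tilt the tool, so I plan to hook around the board's near-right corner with the case off the board, then swing it round.

```bash
python3 - <<'E'
from h import *
import pickle
d=pickle.load(open('s0.pkl','rb')); s=d['top']; c=s['color']
hsv=cv2.cvtColor(c,cv2.COLOR_RGB2HSV)
m=((hsv[...,0]<25)&(hsv[...,1]>70)&(hsv[...,2]>90)).astype(np.uint8); m[:150]=0;m[:,:230]=0;m[:,320:]=0
m=cv2.morphologyEx(m,cv2.MORPH_CLOSE,np.ones((5,5)))
k=max(cv2.findContours(m,0,cv2.CHAIN_APPROX_NONE)[0],key=cv2.contourArea)
# min rect in world plane z=.012
P=np.array([onz(s,u,v,.012)[:2] for u,v in k[:,0]],np.float32)
r=cv2.minAreaRect(P); print(r); print(cv2.boxPoints(r))
# coarse others
for n,u,v,z in(('tape',178,220,.056),('hook',197,222,.015),('ramekin',277,189,.03),('tumbler',347,232,.06),('salt',141,214,.075),('oil',149,175,.125)): print(n,onz(s,u,v,z)[:2].round(3))
a=cv2.resize(c[195:245,125:215],None,fx=8,fy=8,interpolation=cv2.INTER_CUBIC)
s=d['scene'];b=cv2.resize(s['color'][130:170,280:370],None,fx=4,fy=4,interpolation=cv2.INTER_CUBIC)
b=np.pad(b,((0,0),(0,720-b.shape[1]),(0,0)))
cv2.imwrite('pics/crop0.png',np.vstack([a,b])[:,:,::-1])
E
```

```text
((0.5374372601509094, -0.04149121791124344), (0.16777022182941437, 0.21826258301734924), 81.28607177734375)
[[ 0.41685697 -0.10787454]
 [ 0.6326002  -0.14094156]
 [ 0.6580175   0.02489211]
 [ 0.44227433  0.05795912]]
tape [0.495 0.293]
hook [0.496 0.233]
ramekin [ 0.621 -0.046]
tumbler [ 0.472 -0.288]
salt [0.509 0.417]
oil [0.635 0.388]
```

View pics/crop0.png

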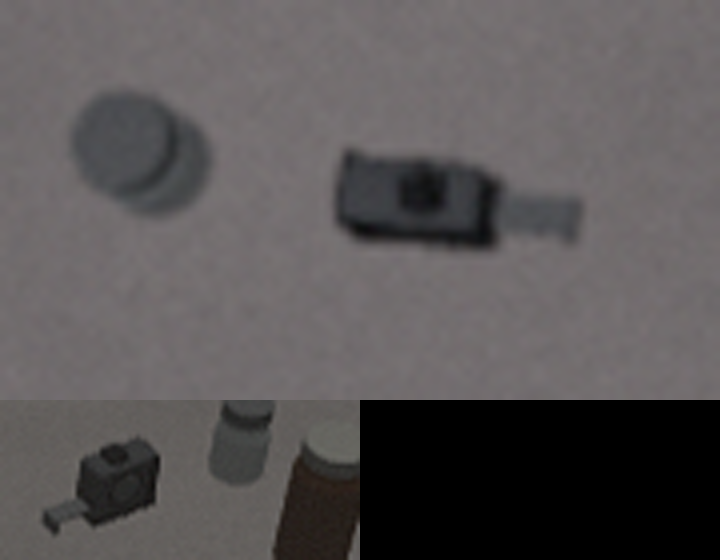

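```bash
R='x'; python3 -m creep '[{"travel":[-36,-20,6]},{"travel":[-36,-20,6]},{"travel":[-36,-20,6]},{"travel":[-36,-20,6]},{"travel":[-36,-20,6]}]' && python3 -m creep '[{"travel":[-36,-20,6]},{"travel":[-36,-20,6]},{"travel":[-36,-20,6]},{"travel":[-36,-20,6]},{"travel":[-36,-20,6]}]' && python3 -c "
from h import *;o=bot.get_obs();print(o['joint_pos'].round(4).tolist(),o['tool_pos'])" && python3 -m creep '[{"spin":10},{"spin":10},{"spin":10},{"spin":10},{"spin":10}]' && python3 -m creep '[{"spin":10},{"spin":10},{"spin":8},{},{}]'
python3 - <<'E'
from h import *
o=bot.get_obs();print(o['joint_pos'].round(4).tolist(),o['tool_pos'],tool()[1].round(3).tolist())
import pickle
s=snap('wrist','w1.png');pickle.dump(s,open('w1.pkl','wb'))
E
```

```text
[-1.308, 0.399, 0.045, 1.5375, -0.0187, 1.2069, -0.0507] [0.22986712 0.60751994 0.23053032] [[-0.935, 0.354, -0.0], [0.354, 0.935, -0.001], [-0.0, -0.001, -1.0]]validation failed for argument at $[0]...
```

View pics/w1.png

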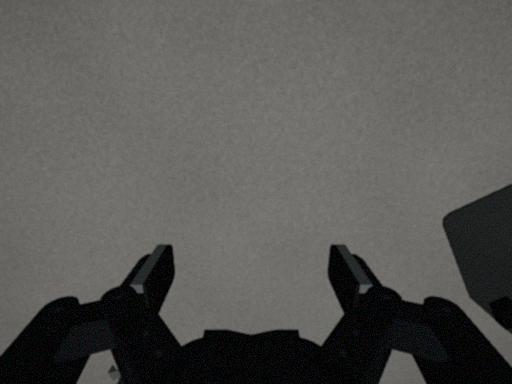

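The wrist view shows only bare counter between the open fingers, because the row needs all of its fields and the call was refused. I'll retype the rows in full.

```bash
python3 -m creep '[{"travel":[-36,-20,6],"spin":0,"jaw":85},{"travel":[-36,-20,6],"spin":0,"jaw":85},{"travel":[-36,-20,6],"spin":0,"jaw":85},{"travel":[-36,-20,6],"spin":0,"jaw":85},{"travel":[-36,-20,6],"spin":0,"jaw":85}]' && python3 -m creep '[{"travel":[-36,-20,6],"spin":0,"jaw":85},{"travel":[-36,-20,6],"spin":0,"jaw":85},{"travel":[-36,-20,6],"spin":0,"jaw":85},{"travel":[-36,-20,6],"spin":0,"jaw":85},{"travel":[-36,-20,6],"spin":0,"jaw":85}]' && python3 -c "
from h import *;o=bot.get_obs();print(o['joint_pos'].round(4).tolist(),o['tool_pos'])" && python3 -m creep '[{"travel":[0,0,0],"spin":10,"jaw":85},{"travel":[0,0,0],"spin":10,"jaw":85},{"travel":[0,0,0],"spin":10,"jaw":85},{"travel":[0,0,0],"spin":10,"jaw":85},{"travel":[0,0,0],"spin":10,"jaw":85}]' && python3 -m creep '[{"travel":[0,0,0],"spin":10,"jaw":85},{"travel":[0,0,0],"spin":10,"jaw":85},{"travel":[0,0,0],"spin":8,"jaw":85},{"travel":[0,0,0],"spin":0,"jaw":85}]'
python3 - <<'E'
from h import *
o=bot.get_obs();print(o['joint_pos'].round(4).tolist(),o['tool_pos'],tool()[1].round(3).tolist())
import pickle
s=snap('wrist','w2.png');pickle.dump(s,open('w1.pkl','wb'))
E
```

```text
t: 0.82
tool_pos: [0.3637, 0.4495, 0.201]
ee_rot: [-0.0, 0.18, 0.984, -0.0]
contact_force: [0.5, -0.1, -0.4]
opening: 0.0849
finger_force: 0.0
t: 1.45
tool_pos: [0.4966, 0.2924, 0.1711]
ee_rot: [-0.0, 0.18, 0.984, 0.0]
contact_force: [0.1, -0.1, -0.4]
opening: 0.0847
finger_force: 0.0
[-0.7776, 0.3265, 0.2121, 1.7914, -0.0789, 1.0317, 0.6735] [0.49663772 0.29244723 0.17108914]
t: 2.08
tool_pos: [0.4958, 0.2935, 0.1711]
ee_rot: [-0.0, 0.581, 0.814, -0.0]
contact_force: [1.3, -0.4, 0.2]
opening: 0.0848
finger_force: 0.0
t: 2.58
tool_pos: [0.4958, 0.2936, 0.1711]
ee_rot: [0.0, 0.758, 0.652, -0.0]
contact_force: [0.1, -0.1, -0.4]
opening: 0.0851
finger_force: 0.0
[-0.9807, 0.3511, 0.4666, 1.7968, -0.1806, 1.0362, -0.5965] [0.49577014 0.29355833 0.17113381] [[0.15, 0.989, -0.0], [0.989, -0.15, -0.0], [-0.0, -0.0, -1.0]]
```

View pics/w2.png

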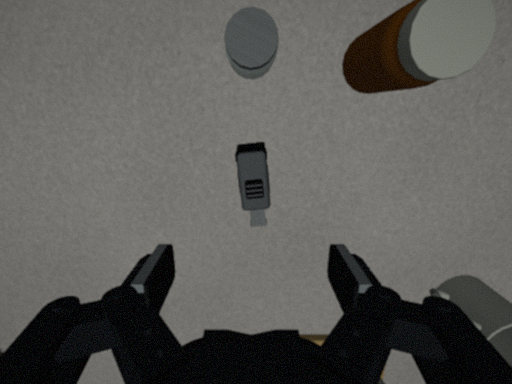

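The wrist view shows the case top from (252,155) to (256,209), the lock at (254,189) and the blade end at (258,225). Salt and oil are clear of the grasp.

```bash
python3 - <<'E'
from h import *
import pickle
s=pickle.load(open('w1.pkl','rb'));c=s['color'].astype(int)
g=cv2.cvtColor(s['color'],cv2.COLOR_RGB2GRAY)
m=(g<85).astype(np.uint8); m[:135]=0;m[235:]=0;m[:,:225]=0;m[:,285:]=0
k=max(cv2.findContours(m,0,cv2.CHAIN_APPROX_NONE)[0],key=cv2.contourArea)
x,y,w,h=cv2.boundingRect(k);print(x,y,w,h,g[150:232:6,258],g[180,230:280:4])
pts={}
rows=np.arange(165,206,2);L=[];Rr=[]
for v in rows:
    u=np.where(m[v])[0];L.append(onz(s,u[0],v,.056)[:2]);Rr.append(onz(s,u[-1]+1,v,.056)[:2])
L=np.array(L);Rr=np.array(Rr)
for e in(L,Rr): p=np.polyfit(e[:,1],e[:,0],1);print('edge slope',p)
mid=(L+Rr)/2;p=np.polyfit(mid[:,1],mid[:,0],1);print('axis dx/dy',p,'width',np.abs(L-Rr)[:,0].mean())
print('lock',onz(s,254.5,189,.064),'front top',onz(s,256.5,209.5,.056),'blade end',onz(s,258.5,225.5,.018))
E
```

```text
235 142 36 70 [  8  66  62  61  68   5  30   9  53  63  83  87  89 120] [116 120  76  64  43  19   0   5  40  49 121 116 123]
edge slope [0.03112145 0.47468166]
edge slope [0.06809526 0.49403144]
axis dx/dy [0.04965707 0.48429978] width 0.030138692237159318
lock [0.49896826 0.29633516 0.064     ] front top [0.49754435 0.27157981 0.056     ] blade end [0.4956447  0.23581083 0.018     ]
```

```bash
python3 -m creep '[{"travel":[0,0,10],"spin":-5.7,"jaw":85},{"travel":[9,3,20],"spin":0,"jaw":85},{"travel":[0,0,35],"spin":0,"jaw":85},{"travel":[0,0,35],"spin":0,"jaw":85},{"travel":[0,0,35],"spin":0,"jaw":75}]' 60 && python3 -m creep '[{"travel":[0,0,20],"spin":0,"jaw":60},{"travel":[0,0,0],"spin":0,"jaw":25},{"travel":[0,0,0],"spin":0,"jaw":25},{"travel":[0,0,0],"spin":0,"jaw":25},{"travel":[0,0,0],"spin":0,"jaw":25}]' 60
python3 -c "
from h import *;o=bot.get_obs();print(o['joint_pos'].round(4).tolist(),o['tool_pos'],o['opening'],o['finger_force']);print(tool()[1].round(3).tolist())"
```

```text
t: 3.25
tool_pos: [0.4991, 0.3029, 0.0341]
ee_rot: [-0.0, 0.726, 0.688, -0.0]
contact_force: [-0.0, -0.3, 0.0]
opening: 0.0751
finger_force: 0.0
t: 3.88
tool_pos: [0.4996, 0.3026, 0.0169]
ee_rot: [-0.0, 0.725, 0.688, 0.001]
contact_force: [0.0, 0.3, -1.6]
opening: 0.0297
finger_force: 60.4
[-0.9013, 0.5593, 0.3687, 1.889, -0.2868, 0.7437, -0.424] [0.49964865 0.3026421  0.01692572] 0.029653623804624673 60.43223261833191
[[0.053, 0.999, 0.001], [0.999, -0.053, 0.001], [0.001, 0.001, -1.0]]
```

```bash
python3 -m creep '[{"travel":[0,0,-30],"spin":0,"jaw":25},{"travel":[0,0,-40],"spin":0,"jaw":25},{"travel":[-30,-8,-10],"spin":0,"jaw":25},{"travel":[-38,-9.5,0],"spin":0,"jaw":25},{"travel":[-38,-9.5,0],"spin":0,"jaw":25}]' && python3 -m creep '[{"travel":[-38,-9.5,0],"spin":0,"jaw":25},{"travel":[-38,-9.5,0],"spin":0,"jaw":25},{"travel":[-38,-9.5,0],"spin":0,"jaw":25},{"travel":[-38,-9.5,0],"spin":0,"jaw":25},{"travel":[-38,-9.5,0],"spin":0,"jaw":25}]' && python3 -m creep '[{"travel":[-38,-10,0],"spin":0,"jaw":25},{"travel":[-38,-10,0],"spin":-8,"jaw":25},{"travel":[0,0,0],"spin":-8,"jaw":25},{"travel":[0,0,0],"spin":-8,"jaw":25},{"travel":[0,0,0],"spin":-8,"jaw":25}]' && python3 -m creep '[{"travel":[0,0,0],"spin":-8.3,"jaw":25},{"travel":[0,0,0],"spin":0,"jaw":25}]'
python3 - <<'E'
from h import *
o=bot.get_obs();print(o['joint_pos'].round(4).tolist(),o['tool_pos'],o['finger_force']);print(tool()[1].round(3).tolist())
import pickle
s=snap('wrist');t=snap('top');pickle.dump((s,t),open('w3.pkl','wb'))
a=cv2.resize(t['color'][150:290,220:330],None,fx=2.743,fy=2.743)
cv2.imwrite('pics/w3.png',np.hstack([s['color'],a[:384,:288]])[:,:,::-1])
E
```

```text
t: 4.5
tool_pos: [0.4666, 0.1969, 0.0968]
ee_rot: [0.0, 0.725, 0.688, 0.001]
contact_force: [0.3, -0.2, -2.7]
opening: 0.0293
finger_force: 60.7
t: 5.12
tool_pos: [0.409, 0.0095, 0.0967]
ee_rot: [0.0, 0.726, 0.688, 0.001]
contact_force: [0.9, -0.7, -1.6]
opening: 0.0293
finger_force: 60.7
t: 5.75
tool_pos: [0.3854, -0.0643, 0.0966]
ee_rot: [0.0, 0.506, 0.862, 0.001]
contact_force: [-0.6, -0.9, -3.1]
opening: 0.0294
finger_force: 60.6
t: 6.0
tool_pos: [0.3854, -0.0642, 0.0966]
ee_rot: [0.0, 0.445, 0.896, 0.0]
contact_force: [0.1, 0.5, -3.4]
opening: 0.0295
finger_force: 60.6
[-0.4595, 0.1179, 0.5513, 2.2752, -0.0899, 0.7672, 0.8019] [ 0.38538515 -0.0642242   0.09655546] 60.59383034706116
[[-0.604, 0.797, 0.001], [0.797, 0.604, 0.001], [0.0, 0.001, -1.0]]
```

View pics/w3.png

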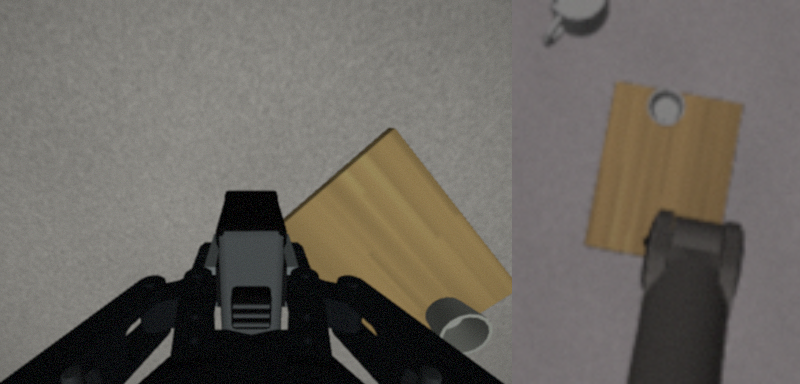

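The wrist view shows the back of the case between the fingers, the board's near-left corner at (391,129) and its near edge running to (285,218). I'll check these against the estimate and look at the hook from the scene camera.

```bash
python3 - <<'E'
from h import *
import pickle
s,t=pickle.load(open('w3.pkl','rb'))
for u,v in((391,129),(512,290),(285,219),(290,215)): print(u,v,onz(s,u,v,.012)[:2].round(4))
hsv=cv2.cvtColor(t['color'],cv2.COLOR_RGB2HSV)
d=pickle.load(open('s0.pkl','rb'));z=d['scene'];hsv=cv2.cvtColor(z['color'],cv2.COLOR_RGB2HSV)
m=((hsv[...,0]<25)&(hsv[...,1]>60)&(hsv[...,2]>80)).astype(np.uint8);m[:165]=0;m[240:]=0;m[:,:180]=0;m[:,270:]=0
m=cv2.morphologyEx(m,cv2.MORPH_CLOSE,np.ones((9,9)))
k=max(cv2.findContours(m,0,cv2.CHAIN_APPROX_NONE)[0],key=cv2.contourArea)
r=cv2.minAreaRect(np.array([onz(z,u,v,.012)[:2] for u,v in k[:,0]],np.float32));print(r)
print(cv2.boxPoints(r))
z=snap('scene');C=np.array([.4159,-.1089,.012]);u,v=proj(z,C);print(u,v)
x,y=int(u)-50,int(v)-45
cv2.imwrite('pics/s4.png',cv2.resize(z['color'][y:y+75,x:x+100],None,fx=8,fy=8,interpolation=cv2.INTER_CUBIC)[:,:,::-1])
E
```

```text
391 129 [0.4404 0.0564]
512 290 [0.6567 0.0191]
285 219 [ 0.4216 -0.06  ]
290 215 [ 0.4228 -0.0541]
((0.5399835109710693, -0.043807290494441986), (0.16896848380565643, 0.21927613019943237), 81.34355926513672)
[[ 0.4188787  -0.11082759]
 [ 0.635657   -0.14383069]
 [ 0.66108835  0.02321301]
 [ 0.44431     0.05621611]]
187.4399932627109 183.0049300565025
```

View pics/s4.png

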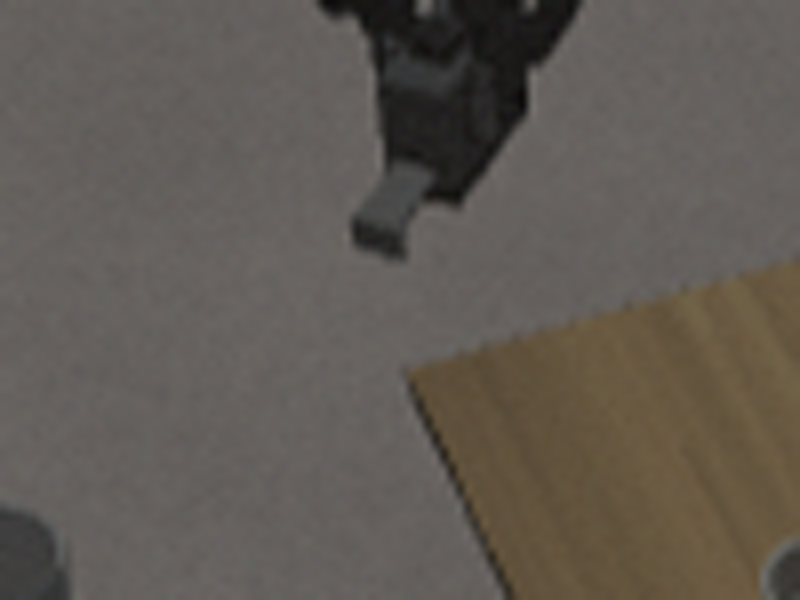

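Scene crop: the hook hangs at crop (379,250), which is px (184,169), and the board corner is at crop (408,372), px (188,184.5).

```bash
python3 - <<'E'
from h import *
z=snap('scene')
print('hook outer low',onz(z,184.4,169.3,.0827)[:2],'pred',[.4253,-.1168],'corner',onz(z,188,184.5,.012)[:2])
p,M=tool()
for C in ([.417,-.1104],[.4188,-.1105]):
    C=np.array(C); H=p[:2]-M[:2,0]*.063; d=H-C
    print('gap along u',d@-M[:2,0]*1e3,'along tool y',d@M[:2,1]*1e3)
E
```

```text
hook outer low [ 0.42782249 -0.11751626] pred [0.4253, -0.1168] corner [ 0.4227964  -0.11040332]
gap along u 7.085085325531603 along tool y 2.8416818857037587
gap along u 5.917365822672018 along tool y 1.468207850602977
```

```bash
python3 -m creep '[{"travel":[-2,3,20],"spin":0,"jaw":25},{"travel":[0,0,20],"spin":0,"jaw":25},{"travel":[0,0,18],"spin":0,"jaw":25},{"travel":[0,0,12],"spin":0,"jaw":25},{"travel":[0,0,6],"spin":0,"jaw":25}]' && python3 -m creep '[{"travel":[4,0,0],"spin":0,"jaw":25},{"travel":[4,0,0],"spin":0,"jaw":25},{"travel":[4,0,0],"spin":0,"jaw":25},{"travel":[4,0,0],"spin":0,"jaw":25},{"travel":[0,0,0],"spin":0,"jaw":25}]'
python3 - <<'E'
from h import *
o=bot.get_obs();print(o['joint_pos'].round(4).tolist(),o['tool_pos'],o['contact_force']);print(tool()[1].round(3).tolist())
z=snap('scene');x,y=137,138
cv2.imwrite('pics/s5.png',cv2.resize(z['color'][y:y+75,x:x+100],None,fx=8,fy=8,interpolation=cv2.INTER_CUBIC)[:,:,::-1])
E
```

```text
t: 6.82
tool_pos: [0.389, -0.0636, 0.0204]
ee_rot: [-0.001, 0.444, 0.896, 0.0]
contact_force: [-6.4, 3.1, 13.7]
opening: 0.0294
finger_force: 62.5
t: 7.45
tool_pos: [0.3806, -0.051, 0.0208]
ee_rot: [0.001, 0.444, 0.896, 0.001]
contact_force: [2.9, -1.5, 5.1]
opening: 0.0293
finger_force: 61.5
[-0.4143, 0.281, 0.4905, 2.3464, -0.2499, 0.5572, 0.9242] [ 0.38058883 -0.05099178  0.02076323] [ 2.88149562 -1.52704633  5.06551185]
[[-0.606, 0.795, 0.003], [0.795, 0.606, -0.0], [-0.002, 0.002, -1.0]]
```

View pics/s5.png

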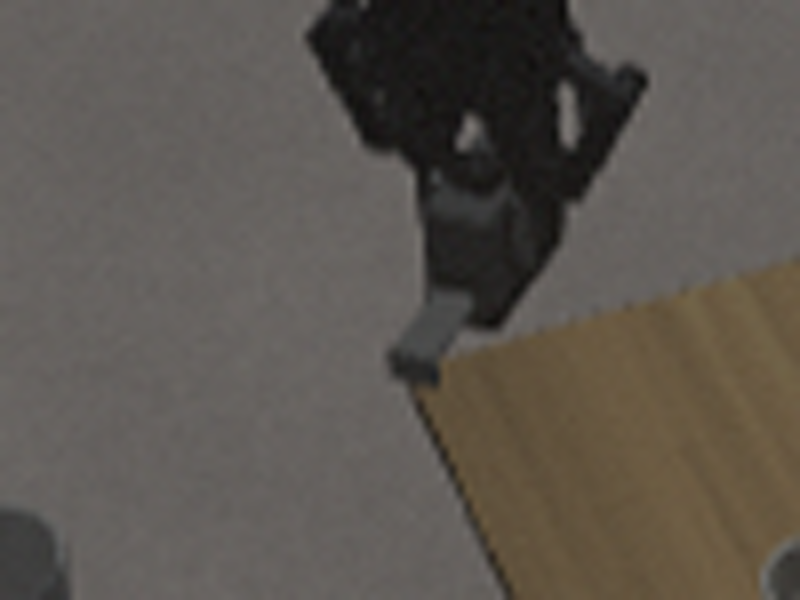

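The hook is at crop (412,370), right over the corner, but an upward force means something is resting on the board. I'll project both hypotheses into this picture.

```bash
python3 - <<'E'
from h import *
z=snap('scene'); p,M=tool(); u=-M[:,0]; f=M[:,1]
u[2]=0
for b in(0,.004,.008):
  for dz in (.0035,.009):
    Q=[]
    for s in(-.01,.01):
      for h in(.003,.018):
        q=p+u*(.066+b)+f*s; q[2]=h+dz; Q.append(((proj(z,q)-[137,138])*8).round(0).tolist())
    print(b,dz,Q)
Q=[]
for dz in(.0035,.009):
  for s in(-.015,.015):
    q=p+u*.031+f*s;q[2]=dz;Q.append(((proj(z,q)-[137,138])*8).round(0).tolist())
print('front lower corners',Q)
c=z['color'][138:213,137:237]
hi=cv2.resize(c[25:55,35:75],None,fx=18,fy=18,interpolation=cv2.INTER_CUBIC)
hi=np.clip(hi.astype(float)*2.2,0,255).astype(np.uint8)
cv2.imwrite('pics/s6.png',hi[:,:,::-1])
E
```

```text
0 0.0035 [[399.0, 366.0], [396.0, 338.0], [446.0, 379.0], [443.0, 351.0]]
0 0.009 [[398.0, 356.0], [394.0, 328.0], [445.0, 369.0], [441.0, 341.0]]
0.004 0.0035 [[395.0, 373.0], [391.0, 345.0], [441.0, 386.0], [438.0, 358.0]]
0.004 0.009 [[393.0, 363.0], [390.0, 335.0], [440.0, 376.0], [437.0, 348.0]]
0.008 0.0035 [[390.0, 380.0], [386.0, 352.0], [437.0, 392.0], [433.0, 365.0]]
0.008 0.009 [[389.0, 369.0], [385.0, 341.0], [436.0, 382.0], [432.0, 354.0]]
front lower corners [[428.0, 311.0], [497.0, 330.0], [427.0, 301.0], [496.0, 320.0]]
```

View pics/s6.png

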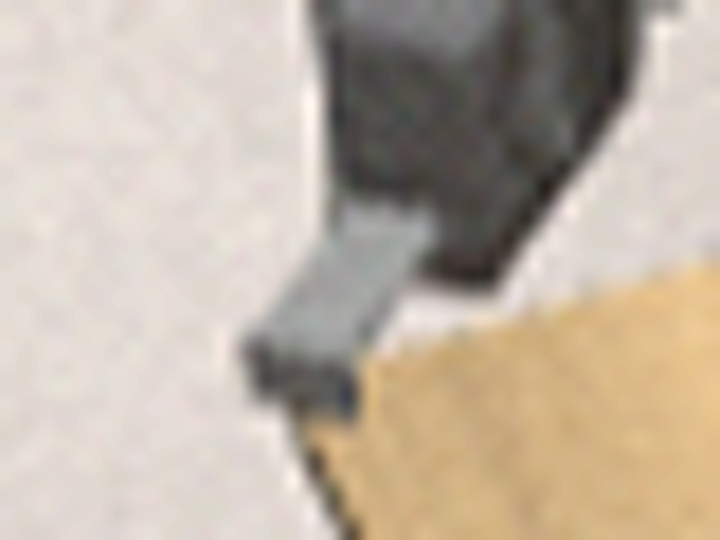

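```bash
python3 -m creep '[{"travel":[4,0,0],"spin":0,"jaw":25},{"travel":[4,0,0],"spin":0,"jaw":25},{"travel":[4,0,0],"spin":0,"jaw":25},{"travel":[0,0,0],"spin":0,"jaw":25}]'
python3 - <<'E'
from h import *
z=snap('scene'); p,M=tool(); u=-M[:,0]; f=M[:,1]
print(bot.get_obs()['contact_force'],M.round(3).tolist())
for b in(0,.01,.02):
  for dz in (.0035,.009):
    Q=[]
    for s in(-.01,.01):
      for h in(.003,.018):
        q=p+u*(.066+b)+f*s; q[2]=h+dz; Q.append(((proj(z,q)-[172,163])*18).round(0).tolist())
    print(b,dz,Q)
c=z['color'][138:213,137:237]
hi=cv2.resize(c[25:55,35:75],None,fx=18,fy=18,interpolation=cv2.INTER_CUBIC)
hi=np.clip(hi.astype(float)*2.2,0,255).astype(np.uint8)
cv2.imwrite('pics/s7.png',hi[:,:,::-1])
E
```

```text
t: 8.05
tool_pos: [0.3717, -0.0413, 0.0202]
ee_rot: [-0.0, 0.444, 0.896, 0.0]
contact_force: [3.0, -2.8, 4.5]
opening: 0.0294
finger_force: 61.6
[ 3.60575346 -2.27085779  4.09398753] [[-0.606, 0.795, -0.0], [0.795, 0.606, 0.0], [0.0, -0.0, -1.0]]
0 0.0035 [[296.0, 324.0], [288.0, 261.0], [400.0, 352.0], [393.0, 290.0]]
0 0.009 [[293.0, 301.0], [285.0, 238.0], [397.0, 329.0], [390.0, 266.0]]
0.01 0.0035 [[270.0, 361.0], [262.0, 298.0], [375.0, 390.0], [367.0, 327.0]]
0.01 0.009 [[267.0, 338.0], [259.0, 275.0], [372.0, 367.0], [364.0, 304.0]]
0.02 0.0035 [[244.0, 398.0], [236.0, 336.0], [349.0, 427.0], [341.0, 365.0]]
0.02 0.009 [[241.0, 375.0], [233.0, 312.0], [346.0, 405.0], [339.0, 342.0]]
```

View pics/s7.png

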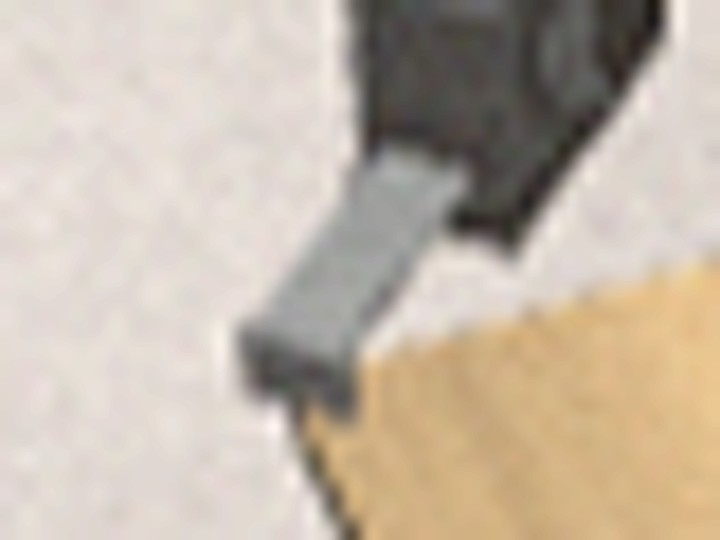

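The hook stayed at the corner (about (300,400)) while the blade drew out, and the pull is 4 N, so it has hooked. I'll work out the swing around the near-left corner.

```bash
cat > plan.py <<'E'
from h import *
from scipy.interpolate import PchipInterpolator as PI
C=np.array([.4168,-.1087]); b0=np.deg2rad(-98.7)
def pose(L,th,s=5):
    a=b0+np.deg2rad(th); u=np.array([np.cos(a),np.sin(a)]); f=np.array([-u[1],u[0]])
    return C+(s*f-(L+31)*u)/1e3,u,f
def rows(way):
    p,M=tool(); x=M[:2,0]; ps=p[:2]; th0=None
    a=np.rad2deg(np.arctan2(-x[1],-x[0]))
    for L,th in way:
        q,u,f=pose(L,th); d=(q-ps)*1e3
        xx=np.array([np.cos(np.deg2rad(a+180)),np.sin(np.deg2rad(a+180))]); yy=np.array([xx[1],-xx[0]])
        an=-98.7+th; clr=20*np.cos(np.deg2rad(th))-L*np.sin(np.deg2rad(th))
        print((L,th),'travel',(d@xx).round(1),(d@yy).round(1),'spin',round(-(an-a),1),'r',np.hypot(*q).round(3),'cornerY',clr.round(1),'frontX',(-L*np.cos(np.deg2rad(th))).round(0))
        ps=q;a=an
E
python3 -c "
from plan import *
rows([(60,43),(72,38),(84,33),(96,28),(110,24),(125,21),(140,18),(155,15),(170,12),(185,9),(195,6),(198,3),(198,0)])"
```

```text
(60, 43) travel 9.9 4.8 spin 3.0 r 0.371 cornerY -26.3 frontX -44.0
(72, 38) travel 11.2 9.0 spin 5.0 r 0.371 cornerY -28.6 frontX -57.0
(84, 33) travel 11.1 10.0 spin 5.0 r 0.374 cornerY -29.0 frontX -70.0
(96, 28) travel 11.1 11.0 spin 5.0 r 0.38 cornerY -27.4 frontX -85.0
(110, 24) travel 13.3 9.8 spin 4.0 r 0.385 cornerY -26.5 frontX -100.0
(125, 21) travel 14.5 8.2 spin 3.0 r 0.391 cornerY -26.1 frontX -117.0
(140, 18) travel 14.5 8.9 spin 3.0 r 0.399 cornerY -24.2 frontX -133.0
(155, 15) travel 14.5 9.7 spin 3.0 r 0.409 cornerY -20.8 frontX -150.0
(170, 12) travel 14.5 10.5 spin 3.0 r 0.42 cornerY -15.8 frontX -166.0
(185, 9) travel 14.4 11.3 spin 3.0 r 0.434 cornerY -9.2 frontX -183.0
(195, 6) travel 9.4 11.8 spin 3.0 r 0.448 cornerY -0.5 frontX -194.0
(198, 3) travel 2.4 12.0 spin 3.0 r 0.46 cornerY 9.6 frontX -198.0
(198, 0) travel -0.6 12.0 spin 3.0 r 0.471 cornerY 20.0 frontX -198.0
```

```bash
python3 -m creep '[{"travel":[0,0,-1.5],"spin":0,"jaw":25},{"travel":[10,5,0],"spin":3,"jaw":25},{"travel":[11.2,9,0],"spin":5,"jaw":25},{"travel":[11.1,10,0],"spin":5,"jaw":25},{"travel":[0,0,0],"spin":0,"jaw":25}]'; python3 -c "
from plan import *
o=bot.get_obs();p,M=tool();print(p,M.round(3).tolist(),o['joint_pos'].round(3)); F=o['contact_force'];print(F,F[:2]@-M[:2,0],F[:2]@M[:2,1]); rows([(96,28)]); print(pose(84,33)[0])"
```

```text
t: 8.72
tool_pos: [0.3705, -0.0007, 0.0205]
ee_rot: [-0.003, 0.541, 0.841, -0.002]
contact_force: [-0.1, -0.3, -3.4]
opening: 0.0295
finger_force: 60.6
[ 0.37053559 -0.00074907  0.02052572] [[-0.414, 0.91, -0.008], [0.91, 0.414, 0.0], [0.004, -0.007, -1.0]] [-0.588  0.272  0.533  2.368 -0.261  0.561  0.579]
[-0.07248157 -0.29839753 -3.37651793] 0.2416848480635808 -0.18942785205938542
(96, 28) travel 8.6 13.8 spin 5.1 r 0.38 cornerY -27.4 frontX -85.0
[ 0.37403287 -0.00183105]
```

The pull has vanished, so the hook came off. I'll check with the wrist camera whether the case shifted in the grip (compared with before lowering), and get the tip position by differencing the scene images.

```bash
python3 - <<'E'
from h import *
import pickle
s0,_=pickle.load(open('w3.pkl','rb')); s1=snap('wrist')
g0,g1=[cv2.cvtColor(s['color'],cv2.COLOR_RGB2GRAY) for s in(s0,s1)]
for nm,(y0,y1,x0,x1) in {'lock':(285,330,228,276),'rear top edge':(222,245,215,285),'rear bottom':(183,205,220,284),'finger':(280,320,180,215)}.items():
    r=cv2.matchTemplate(g1[y0-12:y1+12,x0-12:x1+12],g0[y0:y1,x0:x1],cv2.TM_CCOEFF_NORMED);_,v,_,l=cv2.minMaxLoc(r);print(nm,l[0]-12,l[1]-12,round(v,3))
# expected px of model points in s1 (untilted) from tool pose at both times
z=snap('scene');d=pickle.load(open('s0.pkl','rb'))['scene']
D=np.abs(z['color'].astype(int)-d['color']).sum(2); m=(D>45).astype(np.uint8)
p,M=tool();u=-M[:,0].copy();f=M[:,1]
print('out',p,u.round(3))
for b in(0,.02):
  q=p+u*(.066+b);q[2]=.0035+.003; print('b',b,'tip px',proj(z,q).round(1))
q=p+u*.031;q[2]=.019;a=proj(z,q); q=p+u*.1;q[2]=.019;e=proj(z,q)
dr=(e-a)/np.linalg.norm(e-a);nn=np.array([-dr[1],dr[0]])
prof=[int(sum(m[int(round(y)),int(round(x))] for x,y in [a+dr*t+nn*k for k in(-2,-1,0,1,2)])) for t in range(0,30)]
print('blade root px',a.round(1),'px per mm',np.linalg.norm(e-a)/69,'profile',prof)
E
```

```text
lock 0 -1 0.925
rear top edge 0 -3 0.962
rear bottom 0 2 0.994
finger 1 -1 0.603
out [ 0.3716276  -0.001918    0.02092846] [ 0.412 -0.911 -0.002]
b 0 tip px [198.5 175.7]
b 0.02 tip px [194.5 179.3]
blade root px [205.  166.7] px per mm 0.2650335597479418 profile [5, 5, 5, 5, 5, 4, 4, 4, 5, 5, 5, 5, 3, 0, 0, 0, 0, 0, 0, 0, 0, 0, 0, 0, 0, 0, 0, 0, 0, 0]
```

The case tipped about 0.05 rad nose-up because its front corner caught the board. I'll stand it on the counter, regrip it level, and retry at a steeper angle.

```bash
python3 -m creep '[{"travel":[0,0,3.8],"spin":0,"jaw":25},{"travel":[0,0,0],"spin":0,"jaw":50},{"travel":[0,0,0],"spin":0,"jaw":50},{"travel":[0,0,0],"spin":0,"jaw":25},{"travel":[0,0,0],"spin":0,"jaw":25}]' 60;  python3 -m creep '[{"travel":[0,0,0],"spin":0,"jaw":25},{"travel":[0,0,-15],"spin":0,"jaw":25},{"travel":[0,0,-15],"spin":0,"jaw":25},{"travel":[0,0,0],"spin":0,"jaw":25}]' 80
cat >> plan.py <<'E'
def go(q,an):
    p,M=tool(); d=(q-p[:2])*1e3; a=np.rad2deg(np.arctan2(-M[1,0],-M[0,0]))
    print('p',p.round(4),'travel',(d@M[:2,0]).round(1),(d@M[:2,1]).round(1),'spin',round(a-an,1))
def grip_check():
    import pickle
    s0,_=pickle.load(open('w3.pkl','rb')); s1=snap('wrist')
    g0,g1=[cv2.cvtColor(s['color'],cv2.COLOR_RGB2GRAY) for s in(s0,s1)]
    for nm,(y0,y1,x0,x1) in {'lock':(285,330,228,276),'rear top':(222,245,215,285),'rear bot':(183,205,220,284)}.items():
        r=cv2.matchTemplate(g1[y0-12:y1+12,x0-12:x1+12],g0[y0:y1,x0:x1],cv2.TM_CCOEFF_NORMED);_,v,_,l=cv2.minMaxLoc(r);print(nm,l[0]-12,l[1]-12,round(v,3))
E
python3 -c "
from plan import *
grip_check(); go(pose(23,58,2)[0],-98.7+58); print(bot.get_obs()['contact_force'])"
```

```text
t: 9.45
tool_pos: [0.3745, -0.0018, 0.0182]
ee_rot: [-0.0, 0.543, 0.84, 0.0]
contact_force: [-1.0, -0.3, 4.7]
opening: 0.0294
finger_force: 59.4
t: 9.95
tool_pos: [0.3749, -0.0015, 0.0484]
ee_rot: [0.0, 0.542, 0.84, 0.001]
contact_force: [1.4, 0.5, -3.9]
opening: 0.0293
finger_force: 79.4
lock 0 0 0.959
rear top 0 1 0.965
rear bot 0 1 0.991
p [ 0.3744 -0.0015  0.0479] travel -65.4 -26.4 spin -25.0
[-0.39046826 -0.09289228 -3.80907196]
```

```bash
python3 -m creep '[{"travel":[-21.8,-8.8,0],"spin":0,"jaw":25},{"travel":[-21.8,-8.8,0],"spin":0,"jaw":25},{"travel":[-21.8,-8.8,0],"spin":0,"jaw":25},{"travel":[0,0,0],"spin":-8.3,"jaw":25},{"travel":[0,0,0],"spin":-8.3,"jaw":25}]' &&  python3 -m creep '[{"travel":[0,0,0],"spin":-8.4,"jaw":25},{"travel":[0,0,10],"spin":0,"jaw":25},{"travel":[0,0,10],"spin":0,"jaw":25},{"travel":[0,0,7],"spin":0,"jaw":25},{"travel":[0,0,0],"spin":0,"jaw":25}]'
python3 -c "
from plan import *
grip_check(); go(pose(23,58,2)[0],-98.7+58); print(bot.get_obs()['contact_force'],tool()[1].round(3).tolist())"
```

```text
t: 10.62
tool_pos: [0.3763, -0.0725, 0.0471]
ee_rot: [-0.001, 0.414, 0.91, -0.0]
contact_force: [-0.0, 0.6, -3.1]
opening: 0.0293
finger_force: 79.4
t: 11.25
tool_pos: [0.3797, -0.0729, 0.0209]
ee_rot: [0.002, 0.349, 0.937, 0.0]
contact_force: [2.9, -0.4, 0.6]
opening: 0.0292
finger_force: 80.0
lock 0 -2 0.932
rear top 0 -2 0.922
rear bot 0 5 0.989
p [ 0.3797 -0.073   0.0211] travel 2.6 -0.9 spin -0.1
[ 2.19455303 -0.72561766  1.14550383] [[-0.757, 0.653, 0.004], [0.653, 0.757, -0.002], [-0.004, 0.002, -1.0]]
```

```bash
cat >> plan.py <<'E'
def tilt(s,g=.018,show=True):
    # rear edges of the case in the wrist view vs level model; positive = nose up
    p,M=tool(); gr=cv2.cvtColor(s['color'],cv2.COLOR_RGB2GRAY).astype(float)
    col=gr[:,240:265].mean(1); dd=np.diff(col)
    def mod(t,zb,h):  # rear edge at height h, pivot about pads (p, 19mm behind)
        piv=p-M[:,2]*.022; u=-M[:,0]; up=-M[:,2]
        rel=-.031*u+(h-(.022+g))*up; a=t
        lx,lz=-.031,h-(.022+g)
        return proj(s,piv+u*(lx*np.cos(a)-lz*np.sin(a))+up*(lz*np.cos(a)+lx*np.sin(a)))
    bt=170+np.argmin(dd[170:215]); tp=215+np.argmax(dd[215:255])
    print('edges rows bottom',bt+1,'top',tp+1)
    for t in(-.15,-.1,-.05,0,.05): print(t,'bot',mod(t,0,0).round(1)[1],'top',mod(t,0,.056).round(1)[1])
E
python3 - <<'E'
from plan import *
import pickle,h,plan
s=snap('wrist'); tilt(s)
s0,_=pickle.load(open('w3.pkl','rb'))
plan.tool=lambda:(np.array([.38538515,-.0642242,.09655546]),np.array([[-.604,.797,.001],[.797,.604,.001],[0,.001,-1.]]).astype(float))
print('w3');plan.tilt(s0,.0169)
E
```

```text
edges rows bottom 195 top 228
-0.15 bot 182.2 top 236.6
-0.1 bot 184.2 top 232.9
-0.05 bot 186.4 top 229.4
0 bot 188.6 top 226.2
0.05 bot 191.0 top 223.1
w3
edges rows bottom 191 top 231
-0.15 bot 183.2 top 238.4
-0.1 bot 185.1 top 234.6
-0.05 bot 187.2 top 230.9
0 bot 189.4 top 227.5
0.05 bot 191.7 top 224.2
```

```bash
python3 - <<'E'
from plan import *
z=snap('scene');x,y=137,138
cv2.imwrite('pics/s8.png',cv2.resize(z['color'][y:y+75,x:x+100],None,fx=8,fy=8,interpolation=cv2.INTER_CUBIC)[:,:,::-1])
T={'s4.png':([.3854,-.0642,.0966],[.604,-.797,0],.0797),'s5.png':([.3806,-.051,.0208],[.606,-.795,0],.0035),'s8.png':(tool()[0],-tool()[1][:,0],.003)}
for n,(p,u,dz) in T.items():
    p=np.array(p);u=np.array(u);u[2]=0;f=np.array([-u[1],u[0],0]);g=cv2.cvtColor(cv2.imread('pics/'+n),cv2.COLOR_BGR2GRAY)
    P={}
    for s in(-10,0,10):
        q=p+u*.066+f*s/1e3;q[2]=dz+.003;a=(proj(z,q)-[x,y])*8; q[2]+=.020;b=(proj(z,q)-[x,y])*8
        t=np.arange(-30,45,4.);d=(a-b)/np.linalg.norm(a-b)
        pr=[int(g[int(round(w[1])),int(round(w[0]))]) for w in [a+d*k for k in t]]
        print(n,s,a.round(0),pr)
E
```

```text
s4.png -10 [354. 239.] [99, 93, 81, 72, 61, 61, 56, 63, 63, 77, 87, 98, 102, 103, 101, 100, 101, 101, 100]
s4.png 0 [378. 246.] [73, 66, 59, 51, 43, 36, 33, 39, 50, 66, 83, 94, 100, 101, 102, 101, 101, 101, 101]
s4.png 10 [402. 252.] [69, 67, 60, 56, 52, 57, 53, 51, 55, 67, 82, 96, 103, 101, 100, 99, 100, 101, 102]
s5.png -10 [400. 366.] [99, 91, 79, 66, 55, 45, 42, 38, 34, 39, 52, 73, 89, 103, 104, 101, 102, 101, 101]
s5.png 0 [423. 372.] [75, 76, 75, 73, 62, 49, 40, 39, 40, 42, 52, 62, 73, 79, 80, 79, 75, 75, 61]
s5.png 10 [446. 379.] [61, 69, 81, 86, 88, 86, 85, 87, 88, 86, 85, 85, 83, 82, 80, 80, 80, 80, 80]
s8.png -10 [379. 395.] [89, 81, 67, 56, 48, 52, 50, 51, 54, 63, 82, 96, 104, 101, 98, 99, 99, 100, 100]
s8.png 0 [404. 398.] [74, 66, 54, 42, 38, 38, 36, 41, 54, 74, 93, 107, 108, 105, 102, 99, 98, 98, 99]
s8.png 10 [429. 401.] [72, 67, 64, 60, 60, 58, 58, 67, 72, 77, 74, 66, 56, 58, 57, 53, 49, 44, 51]
```

```bash
python3 -m creep '[{"travel":[5,0,0],"spin":0,"jaw":25},{"travel":[5,0,0],"spin":0,"jaw":25},{"travel":[5,0,0],"spin":0,"jaw":25},{"travel":[5,0,0],"spin":0,"jaw":25},{"travel":[0,0,0],"spin":0,"jaw":25}]'
cat >> plan.py <<'E'
def st():
    o=bot.get_obs();p,M=tool();F=o['contact_force'];a=np.rad2deg(np.arctan2(-M[1,0],-M[0,0]))
    print('p',p.round(4),'theta',round(a+98.7,1),'Fu',round(F[:2]@-M[:2,0],1),'Ff',round(F[:2]@M[:2,1],1),'Fz',F[2].round(1),'tilt',M[2].round(3),'j',o['joint_pos'].round(2).tolist())
E
python3 -c "
from plan import *
st(); tilt(snap('wrist'))"
```

```text
t: 12.02
tool_pos: [0.362, -0.0589, 0.0211]
ee_rot: [0.0, 0.348, 0.938, 0.0]
contact_force: [2.7, -2.2, 3.7]
opening: 0.029
finger_force: 79.9
p [ 0.362  -0.0589  0.0211] theta 58.0 Fu 3.5 Ff 0.1 Fz 3.7 tilt [-0.  0. -1.] j [-0.39, 0.25, 0.49, 2.38, -0.23, 0.55, 1.14]
edges rows bottom 196 top 228
-0.15 bot 183.1 top 237.7
-0.1 bot 185.1 top 234.0
-0.05 bot 187.2 top 230.5
0 bot 189.5 top 227.3
0.05 bot 191.8 top 224.2
```

```bash
cat >> plan.py <<'E'
def hooktip(sv=(-10,-5,0)):
    # scan silhouette of blade/hook along u at given height; end of change vs. background = tip
    import pickle
    z=snap('scene');d=pickle.load(open('s0.pkl','rb'))['scene']
    A,B=[cv2.GaussianBlur(cv2.resize(i['color'],None,fx=4,fy=4,interpolation=cv2.INTER_CUBIC),(0,0),2).astype(float) for i in(z,d)]
    D=np.abs(A-B).sum(2); p,M=tool();u=-M[:,0].copy();u[2]=0;f=np.array([-u[1],u[0],0])
    for s in sv:
        r=[]
        for k in range(40,260,4):
            q=p+u*k/1e3+f*s/1e3;q[2]=.009;w=np.round(proj(z,q)*4).astype(int);r.append(int(D[w[1],w[0]]/10))
        print('s',s,'from 40mm step 4:',r)
E
python3 -c "
from plan import *
hooktip()"
```

```text
s -10 from 40mm step 4: [7, 5, 5, 6, 10, 14, 16, 14, 7, 2, 0, 0, 0, 0, 0, 0, 0, 0, 0, 0, 0, 0, 0, 0, 1, 0, 0, 0, 0, 1, 1, 1, 0, 0, 0, 0, 0, 1, 1, 1, 0, 0, 1, 0, 0, 1, 1, 0, 0, 1, 0, 0, 1, 1, 0]
s -5 from 40mm step 4: [6, 6, 6, 6, 8, 13, 17, 17, 10, 3, 1, 0, 1, 0, 0, 1, 1, 1, 1, 0, 0, 0, 0, 0, 0, 0, 0, 1, 0, 0, 0, 1, 0, 1, 0, 0, 0, 0, 1, 0, 0, 0, 0, 0, 0, 0, 0, 0, 0, 1, 1, 1, 1, 1, 0]
s 0 from 40mm step 4: [6, 6, 6, 6, 7, 14, 16, 15, 11, 3, 0, 0, 0, 0, 0, 1, 1, 1, 0, 0, 0, 0, 1, 1, 0, 0, 0, 0, 0, 1, 0, 0, 0, 1, 0, 0, 0, 0, 1, 0, 0, 0, 0, 0, 0, 0, 0, 0, 0, 1, 0, 0, 1, 1, 1]
```

```bash
python3 -m creep '[{"travel":[6,3,0],"spin":2,"jaw":25},{"travel":[6,3,0],"spin":2,"jaw":25},{"travel":[6,3,0],"spin":2,"jaw":25},{"travel":[0,0,0],"spin":0,"jaw":25}]'
python3 -c "
from plan import *
st(); hooktip((-5,0))"
```

```text
t: 12.62
tool_pos: [0.3514, -0.0395, 0.0199]
ee_rot: [-0.003, 0.396, 0.918, -0.001]
contact_force: [0.2, -0.2, -3.0]
opening: 0.0294
finger_force: 79.2
p [ 0.3514 -0.0395  0.0199] theta 52.1 Fu 0.3 Ff 0.0 Fz -3.0 tilt [ 0.006 -0.004 -1.   ] j [-0.47, 0.24, 0.51, 2.4, -0.23, 0.54, 0.98]
s -5 from 40mm step 4: [6, 6, 6, 6, 10, 14, 17, 16, 9, 0, 1, 0, 1, 1, 1, 1, 1, 1, 1, 1, 1, 0, 1, 0, 0, 0, 1, 0, 0, 0, 0, 0, 0, 1, 0, 0, 0, 0, 1, 0, 1, 1, 1, 0, 0, 0, 0, 1, 0, 1, 1, 1, 0, 0, 1]
s 0 from 40mm step 4: [6, 6, 6, 6, 9, 14, 17, 15, 9, 1, 1, 1, 0, 0, 1, 1, 0, 0, 1, 1, 1, 1, 1, 1, 1, 1, 0, 0, 0, 0, 0, 1, 0, 0, 1, 1, 1, 0, 1, 1, 0, 0, 0, 1, 1, 1, 0, 0, 0, 0, 1, 0, 0, 1, 1]
```

I had the geometry wrong. At that angle the hook's inner face cuts across the board, so it was sitting on top of it. The hook's end has to bear on the right edge itself. I'll regrip level and then re-plan with that contact.

```bash
python3 -m creep '[{"travel":[0,0,2.5],"spin":0,"jaw":25},{"travel":[0,0,0],"spin":0,"jaw":50},{"travel":[0,0,0],"spin":0,"jaw":50},{"travel":[0,0,0],"spin":0,"jaw":25},{"travel":[0,0,0],"spin":0,"jaw":25}]' 80;  python3 -m creep '[{"travel":[0,0,0],"spin":0,"jaw":25},{"travel":[0,0,-15],"spin":0,"jaw":25},{"travel":[0,0,-15],"spin":0,"jaw":25},{"travel":[0,0,0],"spin":0,"jaw":25}]' 80
cat >> plan.py <<'E'
C2=np.array([.4165,-.1104]); BX=np.array([-.151,-.9885]);BY=np.array([.9885,-.151])
def pose2(L,th,ex,ey):
    c,s=np.cos(np.deg2rad(th)),np.sin(np.deg2rad(th)); u=c*BX+s*BY; f=-s*BX+c*BY
    cy=ey+5*c-L*s; fx=ex+10*s-L*c-15*s
    return C2+(ex*BX+ey*BY-10*f-(L+31)*u)/1e3, cy, fx
def rows2(way,start=True):
    p,M=tool(); ps=p[:2]; a=np.rad2deg(np.arctan2(-M[1,0],-M[0,0]))
    for w in way:
        q,cy,fx=pose2(*w); d=(q-ps)*1e3
        r=np.deg2rad(a+180);xx=np.array([np.cos(r),np.sin(r)]);yy=np.array([xx[1],-xx[0]]);an=-98.7+w[1]
        print(w,'travel',(d@xx).round(1),(d@yy).round(1),'spin',round(a-an,1),'r',np.hypot(*q).round(3),'frontcorner y',cy.round(1),'x',fx.round(0)); ps=q;a=an
E
python3 -c "
from plan import *
st();tilt(snap('wrist'));rows2([(32,35,7,7),(32,35,0,7)])"
```

```text
t: 13.3
tool_pos: [0.355, -0.0404, 0.0186]
ee_rot: [-0.0, 0.397, 0.918, 0.0]
contact_force: [-0.6, -0.3, 3.7]
opening: 0.0292
finger_force: 79.1
t: 13.8
tool_pos: [0.3553, -0.0401, 0.0487]
ee_rot: [0.001, 0.396, 0.918, 0.001]
contact_force: [0.5, -0.5, -2.5]
opening: 0.0294
finger_force: 79.3
p [ 0.3553 -0.0401  0.0487] theta 52.0 Fu 0.7 Ff 0.1 Fz -2.5 tilt [-0.001  0.002 -1.   ] j [-0.51, 0.17, 0.55, 2.38, -0.15, 0.62, 0.91]
edges rows bottom 193 top 234
-0.15 bot 181.8 top 235.8
-0.1 bot 183.8 top 232.1
-0.05 bot 186.0 top 228.7
0 bot 188.2 top 225.4
0.05 bot 190.6 top 222.3
(32, 35, 7, 7) travel -40.1 4.3 spin 17.0 r 0.391 frontcorner y -7.3 x -22.0
(32, 35, 0, 7) travel 5.7 4.0 spin 0.0 r 0.391 frontcorner y -7.3 x -29.0
```

```bash
python3 -m creep '[{"travel":[-20,2.2,0],"spin":0,"jaw":25},{"travel":[-20,2.1,0],"spin":0,"jaw":25},{"travel":[0,0,0],"spin":8.5,"jaw":25},{"travel":[0,0,0],"spin":8.5,"jaw":25},{"travel":[0,0,0],"spin":0,"jaw":25}]' && python3 -c "
from plan import *
st();rows2([(32,35,7,7)])" &&  python3 -m creep '[{"travel":[0,0,9],"spin":0,"jaw":25},{"travel":[0,0,9],"spin":0,"jaw":25},{"travel":[0,0,9],"spin":0,"jaw":25},{"travel":[0,0,0],"spin":0,"jaw":25}]'
python3 -c "
from plan import *
st();tilt(snap('wrist'));rows2([(32,35,0,7)])"
```

```text
t: 14.48
tool_pos: [0.3846, -0.0665, 0.0476]
ee_rot: [-0.001, 0.527, 0.85, -0.001]
contact_force: [-0.4, 0.1, -3.1]
opening: 0.0291
finger_force: 79.3
p [ 0.3846 -0.0665  0.0476] theta 35.1 Fu -0.3 Ff -0.3 Fz -3.1 tilt [ 0.    -0.002 -1.   ] j [-0.49, 0.24, 0.61, 2.31, -0.23, 0.64, 0.76]
(32, 35, 7, 7) travel -0.2 0.8 spin 0.1 r 0.391 frontcorner y -7.3 x -22.0
t: 14.98
tool_pos: [0.3847, -0.0667, 0.0206]
ee_rot: [-0.001, 0.528, 0.849, -0.001]
contact_force: [0.7, 0.2, -3.2]
opening: 0.0293
finger_force: 79.3
p [ 0.3847 -0.0667  0.0206] theta 35.0 Fu 0.1 Ff 0.7 Fz -3.2 tilt [ 0.001 -0.002 -1.   ] j [-0.44, 0.31, 0.57, 2.33, -0.31, 0.57, 0.83]
edges rows bottom 193 top 234
-0.15 bot 182.8 top 237.4
-0.1 bot 184.8 top 233.7
-0.05 bot 187.0 top 230.2
0 bot 189.2 top 226.9
0.05 bot 191.6 top 223.8
(32, 35, 0, 7) travel 5.9 4.5 spin -0.0 r 0.391 frontcorner y -7.3 x -29.0
```

```bash
python3 -m creep '[{"travel":[4.1,2.9,0],"spin":0,"jaw":25},{"travel":[4.1,2.9,0],"spin":0,"jaw":25},{"travel":[4.1,2.9,0],"spin":0,"jaw":25},{"travel":[0,0,0],"spin":0,"jaw":25}]'
python3 -c "
from plan import *
st();tilt(snap('wrist'));hooktip((-10,0,8))"
```

```text
t: 15.52
tool_pos: [0.3873, -0.0525, 0.0214]
ee_rot: [0.0, 0.528, 0.849, -0.001]
contact_force: [-1.6, -5.7, -2.8]
opening: 0.0296
finger_force: 79.6
p [ 0.3873 -0.0525  0.0214] theta 34.9 Fu 4.4 Ff -3.9 Fz -2.8 tilt [-0.001 -0.001 -1.   ] j [-0.48, 0.31, 0.57, 2.33, -0.3, 0.57, 0.78]
edges rows bottom 194 top 234
-0.15 bot 182.6 top 237.0
-0.1 bot 184.7 top 233.4
-0.05 bot 186.8 top 229.9
0 bot 189.0 top 226.6
0.05 bot 191.4 top 223.5
s -10 from 40mm step 4: [7, 7, 7, 7, 7, 7, 11, 16, 7, 0, 1, 0, 1, 1, 0, 0, 0, 1, 0, 1, 1, 0, 0, 0, 0, 0, 0, 0, 1, 1, 1, 0, 1, 1, 1, 1, 1, 0, 1, 1, 0, 0, 0, 1, 1, 1, 1, 0, 1, 1, 0, 0, 0, 1, 0]
s 0 from 40mm step 4: [6, 7, 7, 7, 8, 7, 8, 15, 15, 6, 0, 1, 0, 0, 1, 0, 0, 1, 1, 0, 0, 0, 1, 0, 0, 1, 0, 0, 1, 1, 0, 1, 1, 1, 1, 1, 0, 0, 1, 1, 1, 0, 1, 1, 1, 1, 1, 1, 1, 1, 1, 0, 1, 0, 0]
s 8 from 40mm step 4: [11, 1, 0, 0, 0, 0, 1, 5, 13, 7, 0, 1, 1, 1, 1, 1, 0, 0, 0, 0, 0, 1, 1, 1, 1, 1, 0, 1, 1, 0, 0, 1, 0, 0, 1, 1, 1, 0, 0, 1, 0, 0, 1, 1, 0, 1, 0, 1, 1, 1, 1, 1, 1, 0, 0]
```

Now it's properly hooked: the edge pushes back at 5.9 N along the board's x, with no vertical load. Next is the swing.

```bash
python3 -c "
from plan import *
print(pose2(41,35,0,12)[0],tool()[0]);rows2([(41,35,0,12),(55,33,0,15),(70,29,0,18),(85,25,0,20),(100,22,0,22),(120,19,0,24),(140,16,0,25),(160,14,0,25),(178,12,0,26),(190,9,0,28),(194,6,0,32),(194,3,0,38),(194,0,0,44)])"
```

```text
[ 0.38748182 -0.05210827] [ 0.38742736 -0.05278417  0.02150772]
(41, 35, 0, 12) travel 0.6 0.3 spin -0.1 r 0.391 frontcorner y -7.4 x -36.0
(55, 33, 0, 15) travel 12.6 5.5 spin 2.0 r 0.389 frontcorner y -10.8 x -49.0
(70, 29, 0, 18) travel 13.8 9.6 spin 4.0 r 0.39 frontcorner y -11.6 x -64.0
(85, 25, 0, 20) travel 14.4 9.9 spin 4.0 r 0.394 frontcorner y -11.4 x -79.0
(100, 22, 0, 22) travel 14.5 8.7 spin 3.0 r 0.399 frontcorner y -10.8 x -95.0
(120, 19, 0, 24) travel 19.6 9.8 spin 3.0 r 0.405 frontcorner y -10.3 x -115.0
(140, 16, 0, 25) travel 20.0 9.9 spin 3.0 r 0.413 frontcorner y -8.8 x -136.0
(160, 14, 0, 25) travel 20.2 6.7 spin 2.0 r 0.42 frontcorner y -8.9 x -156.0
(178, 12, 0, 26) travel 18.0 8.3 spin 2.0 r 0.43 frontcorner y -6.1 x -175.0
(190, 9, 0, 28) travel 11.8 13.5 spin 3.0 r 0.446 frontcorner y 3.2 x -188.0
(194, 6, 0, 32) travel 3.6 15.7 spin 3.0 r 0.462 frontcorner y 16.7 x -193.0
(194, 3, 0, 38) travel -0.4 17.8 spin 3.0 r 0.479 frontcorner y 32.8 x -194.0
(194, 0, 0, 44) travel -0.1 17.8 spin 3.0 r 0.496 frontcorner y 49.0 x -194.0
```

```bash
python3 -m creep '[{"travel":[12.9,5.7,0],"spin":2,"jaw":25},{"travel":[13.8,9.6,0],"spin":4,"jaw":25},{"travel":[14.4,9.9,0],"spin":4,"jaw":25},{"travel":[14.5,8.7,0],"spin":3,"jaw":25},{"travel":[0,0,0],"spin":0,"jaw":25}]'
python3 -c "
from plan import *
st();tilt(snap('wrist'));hooktip((0,));rows2([(100,22,0,22),(120,19,0,24)])"
```

```text
t: 16.25
tool_pos: [0.397, 0.0118, 0.0209]
ee_rot: [-0.001, 0.621, 0.784, -0.002]
contact_force: [-2.3, -5.3, -3.5]
opening: 0.0293
finger_force: 79.6
p [0.397  0.0118 0.0209] theta 22.0 Fu 4.6 Ff -3.5 Fz -3.5 tilt [-0.    -0.004 -1.   ] j [-0.67, 0.33, 0.61, 2.32, -0.34, 0.59, 0.43]
edges rows bottom 194 top 234
-0.15 bot 182.9 top 237.3
-0.1 bot 184.9 top 233.7
-0.05 bot 187.1 top 230.2
0 bot 189.3 top 226.9
0.05 bot 191.7 top 223.8
s 0 from 40mm step 4: [5, 7, 8, 8, 8, 7, 7, 8, 9, 9, 9, 8, 7, 8, 8, 4, 4, 4, 4, 3, 3, 3, 10, 15, 5, 1, 1, 1, 0, 1, 1, 0, 0, 1, 1, 1, 1, 1, 1, 0, 0, 0, 1, 1, 0, 1, 1, 1, 0, 1, 1, 1, 0, 1, 1]
(100, 22, 0, 22) travel 0.2 1.1 spin -0.1 r 0.399 frontcorner y -10.8 x -95.0
(120, 19, 0, 24) travel 19.6 9.8 spin 3.0 r 0.405 frontcorner y -10.3 x -115.0
```

Hooked and extending: the tip is at about 134 mm as planned. Continuing.

```bash
python3 -m creep '[{"travel":[19.8,10.8,0],"spin":3,"jaw":25},{"travel":[20,9.9,0],"spin":3,"jaw":25},{"travel":[20.2,6.7,0],"spin":2,"jaw":25},{"travel":[18,8.3,0],"spin":2,"jaw":25},{"travel":[11.8,13.5,0],"spin":3,"jaw":25}]' && python3 -m creep '[{"travel":[3.6,15.7,0],"spin":3,"jaw":25},{"travel":[-0.4,17.8,0],"spin":3,"jaw":25},{"travel":[0,17.8,0],"spin":3,"jaw":25},{"travel":[0,0,0],"spin":0,"jaw":25}]'
python3 -c "
from plan import *
st();tilt(snap('wrist'));hooktip((-4,4));rows2([(194,0,0,44)])"
```

```text
t: 16.98
tool_pos: [0.4317, 0.1059, 0.0207]
ee_rot: [-0.001, 0.707, 0.707, -0.003]
contact_force: [-3.0, -5.6, -3.4]
opening: 0.0291
finger_force: 79.9
t: 17.48
tool_pos: [0.4864, 0.1057, 0.0213]
ee_rot: [0.001, 0.759, 0.651, -0.001]
contact_force: [-1.4, -5.2, -4.1]
opening: 0.029
finger_force: 79.6
p [0.4864 0.1057 0.0213] theta -0.0 Fu 5.4 Ff -0.6 Fz -4.1 tilt [-0.003  0.001 -1.   ] j [-0.83, 0.5, 0.65, 2.1, -0.46, 0.69, -0.03]
edges rows bottom 194 top 234
-0.15 bot 181.5 top 235.4
-0.1 bot 183.6 top 231.8
-0.05 bot 185.7 top 228.3
0 bot 188.0 top 225.0
0.05 bot 190.4 top 222.0
s -4 from 40mm step 4: [3, 3, 9, 6, 3, 4, 5, 5, 6, 5, 4, 5, 6, 6, 5, 5, 5, 5, 5, 5, 4, 4, 5, 5, 5, 5, 5, 5, 5, 5, 5, 4, 4, 4, 4, 4, 4, 3, 3, 3, 3, 3, 4, 3, 3, 3, 1, 3, 1, 1, 1, 1, 1, 0, 1]
s 4 from 40mm step 4: [1, 1, 2, 3, 1, 0, 2, 1, 1, 2, 1, 1, 1, 2, 2, 2, 1, 2, 2, 1, 0, 2, 2, 2, 2, 1, 2, 3, 1, 3, 1, 3, 3, 2, 2, 2, 1, 2, 1, 2, 2, 2, 1, 2, 1, 1, 2, 3, 1, 1, 1, 1, 1, 0, 1]
(194, 0, 0, 44) travel 0.8 -1.9 spin 0.1 r 0.496 frontcorner y 49.0 x -194.0
```

```bash
python3 -m creep '[{"travel":[0,7.5,0],"spin":0,"jaw":25},{"travel":[0,7.5,0],"spin":0,"jaw":25},{"travel":[-8,0,0],"spin":0,"jaw":25},{"travel":[-8,0,0],"spin":0,"jaw":25},{"travel":[-3,0,0],"spin":0,"jaw":25}]' && python3 -m creep '[{"travel":[0,0,0],"spin":0,"jaw":25}]'&& python3 -m creep '[{"travel":[-1.5,0,0],"spin":0,"jaw":25},{"travel":[0,0,0],"spin":0,"jaw":25}]'&& python3 -m creep '[{"travel":[-1.5,0,0],"spin":0,"jaw":25},{"travel":[0,0,0],"spin":0,"jaw":25}]'
python3 -c "
from plan import *
st();tilt(snap('wrist'));rows2([(170,0,0,59)])"
```

```text
t: 18.2
tool_pos: [0.4969, 0.0851, 0.0214]
ee_rot: [0.0, 0.759, 0.651, -0.001]
contact_force: [-0.3, -1.6, -5.7]
opening: 0.0293
finger_force: 79.7
t: 18.32
tool_pos: [0.497, 0.0856, 0.0214]
ee_rot: [0.0, 0.759, 0.651, -0.001]
contact_force: [-1.9, -5.0, -4.3]
opening: 0.0294
finger_force: 79.7
t: 18.58
tool_pos: [0.4969, 0.0852, 0.0214]
ee_rot: [-0.0, 0.759, 0.651, -0.0]
contact_force: [-2.3, -3.7, -3.7]
opening: 0.0294
finger_force: 79.7
t: 18.82
tool_pos: [0.4969, 0.0852, 0.0214]
ee_rot: [-0.001, 0.759, 0.652, 0.0]
contact_force: [-2.1, -0.9, -3.8]
opening: 0.0291
finger_force: 79.8
p [0.4969 0.0852 0.0214] theta 0.0 Fu 1.2 Ff -2.0 Fz -3.8 tilt [ 0.001 -0.001 -1.   ] j [-0.78, 0.5, 0.65, 2.08, -0.47, 0.7, 0.03]
edges rows bottom 194 top 234
-0.15 bot 181.5 top 235.4
-0.1 bot 183.6 top 231.8
-0.05 bot 185.7 top 228.3
0 bot 188.0 top 225.0
0.05 bot 190.4 top 221.9
(170, 0, 0, 59) travel -4.4 -1.0 spin 0.0 r 0.502 frontcorner y 64.0 x -170.0
```

```bash
python3 -m creep '[{"travel":[3,0,0],"spin":0,"jaw":25},{"travel":[0,0,1.5],"spin":0,"jaw":25},{"travel":[0,0,1.2],"spin":0,"jaw":25},{"travel":[0,0,0],"spin":0,"jaw":25}]'; python3 -c "
from plan import *
st();tilt(snap('wrist'))"
```

```text
t: 19.38
tool_pos: [0.4981, 0.0855, 0.0189]
ee_rot: [0.001, 0.759, 0.651, -0.0]
contact_force: [-1.6, -5.6, -2.0]
opening: 0.0292
finger_force: 80.1
p [0.4981 0.0855 0.0189] theta -0.1 Fu 5.8 Ff -0.7 Fz -2.0 tilt [-0.002  0.001 -1.   ] j [-0.78, 0.51, 0.65, 2.08, -0.47, 0.7, 0.02]
edges rows bottom 194 top 234
-0.15 bot 181.5 top 235.4
-0.1 bot 183.5 top 231.7
-0.05 bot 185.7 top 228.3
0 bot 187.9 top 225.0
0.05 bot 190.3 top 221.9
```

```bash
python3 -m creep '[{"travel":[0,0,0.8],"spin":0,"jaw":25},{"travel":[0,0,0],"spin":0,"jaw":33},{"travel":[0,0,0],"spin":0,"jaw":50},{"travel":[0,0,0],"spin":0,"jaw":60},{"travel":[0,0,0],"spin":0,"jaw":60}]' 20; python3 - <<'E'
from plan import *
st();s=snap('wrist');tilt(s)
g=cv2.cvtColor(s['color'],cv2.COLOR_RGB2GRAY)
m=(g[286:330,225:285]<22).astype(np.uint8);M=cv2.moments(m,True);print('dark lock centroid',225+M['m10']/M['m00'],286+M['m01']/M['m00'],M['m00'])
E
```

```text
t: 20.05
tool_pos: [0.4981, 0.0877, 0.0181]
ee_rot: [0.0, 0.759, 0.652, 0.0]
contact_force: [-0.2, 0.3, -0.9]
opening: 0.0601
finger_force: 0.0
p [0.4981 0.0877 0.0181] theta 0.0 Fu -0.3 Ff -0.2 Fz -0.9 tilt [ 0.001  0.001 -1.   ] j [-0.78, 0.51, 0.64, 2.08, -0.47, 0.7, 0.03]
edges rows bottom 198 top 239
-0.15 bot 181.7 top 235.7
-0.1 bot 183.8 top 232.0
-0.05 bot 185.9 top 228.6
0 bot 188.2 top 225.3
0.05 bot 190.6 top 222.2
dark lock centroid 251.68350168350167 308.21099887766553 891.0
```

```bash
python3 -m creep '[{"travel":[0,0,-20],"spin":0,"jaw":60},{"travel":[0,0,-30],"spin":0,"jaw":60},{"travel":[0,0,-40],"spin":0,"jaw":60},{"travel":[30,0,-30],"spin":0,"jaw":60},{"travel":[30,0,0],"spin":0,"jaw":60}]'; python3 -m creep '[{"travel":[0,0,0],"spin":0,"jaw":0},{"travel":[0,0,0],"spin":0,"jaw":0}]'; python3 - <<'E'
from plan import *
import pickle
st();s=snap('wrist');t=snap('top');z=snap('scene');pickle.dump((s,t,z),open('w9.pkl','wb'))
for b in([.495,.078,.064],): print('pred lock px',proj(s,b),proj(t,b),proj(z,b))
g=cv2.cvtColor(s['color'],cv2.COLOR_RGB2GRAY)
u,v=proj(s,[.495,.078,.064]).astype(int)
print(g[max(v-40,0):v+44:4,max(u-32,0):u+36:4])
E
```

```text
t: 20.72
tool_pos: [0.5089, 0.1476, 0.1407]
ee_rot: [0.0, 0.759, 0.651, 0.003]
contact_force: [1.0, -0.1, 0.2]
opening: 0.0602
finger_force: 0.0
t: 20.98
tool_pos: [0.5063, 0.1456, 0.1376]
ee_rot: [0.0, 0.759, 0.651, -0.001]
contact_force: [-0.5, 0.9, 0.2]
opening: 0.024
finger_force: 0.0
p [0.5063 0.1456 0.1376] theta -0.0 Fu -0.8 Ff -0.6 Fz 0.2 tilt [-0.001 -0.001 -1.   ] j [-0.99, 0.36, 0.77, 1.95, -0.31, 0.95, -0.22]
pred lock px [250.82903727 271.84289296] [240.19506886 221.73731378] [252.07143782 163.95974156]
[[126 130 126 126 129   2   3  18   4   1   0   4   0 123 128 122 128]
 [ 73  51  41  65 126   4  41  40  33  37  31  31   4 119   8  47  47]
 [ 55  51  33  68 126  52  66  68  71  67  68  75  47 124   0  49  53]
 [ 50  49   7  56 127  55  69  68  66  69  69  70  47 119  10  53  54]
 [ 49  50   7  55 125  58  69  70  67  68  64  64  47 130  11  43  45]
 [ 45  57   1  48 127  59  73  70  67  66  64  63  47 120   0  29  46]
 [ 49  47   4  41 129  53  65  65  65  66  67  65  45 131   9  17  50]
 [ 53  34   4  50 128  49  72  67  69  66  71  67  45 131   1   1  50]
 [ 51  20 
[... 213 characters left out ...]
  5  93 118  56  55  50  47  59  50  56  55 115  12  21  24]
 [  8  18   1 108 116  59  57  57  54  57  55  60  57 115  31  27   0]
 [  3  22   0 111 109  58  64  66  69  65  70  63  55 110  51  24  12]
 [ 15  20   0 106 109  78  66  66  63  65  68  64  79 110  73  21   6]
 [ 17  22  18 126 119 123 120  94  90  89 104 122 122 120  94  20   6]
 [  9   9  41 119 114 121 114  94  89  91 108 116 116 117 113  15   9]
 [  0   9  54 112 115 112 114  90  85  88 100 110 110 113 111  19  11]
 [  0  49  95 117 108 111 111  88  88  89  96 110 115 111 111  20  20]
 [  0 113 116 121 122 120 115  89  86  87 100 115 117 118 117 115  30]
 [ 14 103 107 100 109 105 109  78  86  87 100 105 105 108 108 108  68]]
```

```bash
python3 - <<'E'
from plan import *
import pickle
s,t,z=pickle.load(open('w9.pkl','rb'));g=cv2.cvtColor(s['color'],cv2.COLOR_RGB2GRAY).astype(int)
print(g[228:330,246:259].mean(1).round().astype(int).tolist()); print(g[245:260,225:280].mean(0).round().astype(int).tolist())
c=s['color'][:,:,:].astype(int);print((c[228:330,274:280,0]-c[228:330,274:280,2]).mean(1).round().astype(int).tolist())
for v in(239,290): print(v,onz(s,252,v,.056)[:2].round(4))
for v in(270,285): print(v,onz(s,252,v,.064)[:2].round(4))
b=C2+(-.170*BX)+.054*BY; print('edge point pred',b.round(4)); a,M=tool(); print(a,M.round(3).tolist())
E
```

```text
[3, 5, 5, 7, 5, 5, 10, 33, 54, 64, 66, 68, 67, 68, 68, 68, 68, 67, 68, 69, 67, 68, 67, 67, 68, 67, 68, 66, 67, 68, 67, 68, 66, 56, 26, 6, 3, 5, 3, 7, 17, 37, 52, 43, 17, 21, 43, 53, 31, 14, 34, 56, 52, 35, 51, 66, 67, 67, 67, 65, 62, 67, 81, 91, 90, 90, 90, 91, 89, 91, 89, 90, 88, 85, 87, 88, 88, 87, 88, 89, 89, 88, 88, 88, 88, 88, 88, 89, 88, 88, 89, 88, 89, 89, 88, 86, 84, 87, 87, 87, 87, 87]
[9, 7, 5, 3, 4, 49, 105, 126, 128, 127, 123, 92, 57, 55, 63, 65, 69, 69, 68, 67, 69, 69, 67, 68, 68, 67, 67, 68, 68, 66, 67, 68, 68, 67, 68, 67, 67, 66, 66, 64, 57, 48, 58, 106, 130, 128, 89, 36, 4, 6, 7, 9, 13, 27, 40]
[6, 6, 6, 6, 6, 2, -1, -4, -3, -4, -2, -4, -1, -3, -2, -4, -2, -3, -3, 0, -6, -3, 0, 1, 0, -1, -2, -1, -1, -1, -1, 0, -1, 3, 2, -2, 1, 1, -2, 0, 1, -2, -5, 0, -2, -2, 1, -1, 0, 1, 2, 1, 3, -1, 5, 1, 0, 4, 8, 7, 8, 9, 11, 14, 11, 12, 18, 20, 17, 20, 19, 23, 21, 19, 26, 26, 28, 35, 49, 60, 62, 61, 59, 57, 56, 55, 56, 56, 56, 58, 58, 59, 59, 60, 59, 56, 56, 56, 57, 60, 57, 43]
239 [0.5007 0.1079]
290 [0.4921 0.0515]
270 [0.4964 0.0798]
285 [0.4939 0.0633]
edge point pred [0.4955 0.0495]
[0.50650114 0.1450988  0.13773664] [[0.154, 0.988, -0.001], [0.988, -0.154, -0.0], [-0.001, -0.001, -1.0]]
```

```bash
python3 -m creep '[{"travel":[-24,0,0],"spin":0,"jaw":0},{"travel":[-24,0,0],"spin":0,"jaw":0},{"travel":[-24,0,0],"spin":0,"jaw":0},{"travel":[0,0,30],"spin":0,"jaw":0},{"travel":[0,0,28],"spin":0,"jaw":0}]'; python3 -m creep '[{"travel":[0,0,5],"spin":0,"jaw":0},{"travel":[0,0,0],"spin":0,"jaw":0}]'; python3 - <<'E'
from plan import *
import pickle
st();s,t,z=pickle.load(open('w9.pkl','rb'))
e=onz(s,277,305.5,.012)[:2]; f=onz(s,252,290,.056)[:2]; print('edge',e,'front-edge gap mm along -BX',(f-e)@BX*1e3)
d=pickle.load(open('s0.pkl','rb'))['top'];D=np.abs(t['color'].astype(int)-d['color']).sum(2)
p0=np.array([.4925,.0745])
for s_ in(-5,0,5):
  r=[]
  for k in range(30,240,5):
    q=p0+BX*k/1e3+BY*s_/1e3;w=np.round(proj(t,[*q,.017])).astype(int);r.append(int(D[w[1],w[0]]/10))
  print(s_,r)
E
```

```text
t: 21.75
tool_pos: [0.4956, 0.0727, 0.0798]
ee_rot: [0.0, 0.76, 0.65, 0.001]
contact_force: [-0.4, -0.1, 1.1]
opening: 0.0
finger_force: 0.0
t: 22.0
tool_pos: [0.496, 0.0741, 0.0754]
ee_rot: [0.0, 0.759, 0.651, 0.0]
contact_force: [0.6, 0.4, 0.5]
opening: -0.0003
finger_force: 0.0
p [0.496  0.0741 0.0754] theta -0.1 Fu -0.5 Ff 0.5 Fz 0.5 tilt [-0.  0. -1.] j [-0.83, 0.41, 0.74, 2.06, -0.38, 0.81, -0.02]
edge [ 0.51411572 -0.00931751] front-edge gap mm along -BX -56.77728726872842
-5 [1, 0, 1, 1, 2, 0, 0, 2, 3, 0, 2, 2, 4, 1, 1, 3, 4, 2, 3, 4, 1, 2, 4, 4, 2, 2, 2, 4, 1, 3, 3, 4, 1, 3, 1, 1, 1, 1, 2, 2, 1, 1]
0 [1, 7, 7, 5, 6, 7, 8, 7, 7, 7, 6, 6, 6, 6, 6, 6, 8, 7, 6, 7, 6, 6, 6, 6, 6, 6, 5, 5, 5, 6, 5, 5, 4, 3, 1, 2, 0, 1, 2, 1, 1, 2]
5 [0, 8, 7, 7, 6, 7, 8, 7, 7, 7, 8, 7, 6, 6, 7, 7, 7, 7, 7, 7, 7, 6, 6, 6, 6, 6, 5, 5, 6, 5, 5, 5, 4, 2, 0, 0, 1, 1, 1, 1, 1, 1]
```

```bash
python3 -m creep '[{"travel":[0,0,6],"spin":0,"jaw":0},{"travel":[0,0,4],"spin":0,"jaw":0},{"travel":[0,0,2],"spin":0,"jaw":0},{"travel":[0,0,1.5],"spin":0,"jaw":0},{"travel":[0,0,0],"spin":0,"jaw":0}]'; python3 -m creep '[{"travel":[0,0,1.5],"spin":0,"jaw":0},{"travel":[0,0,0],"spin":0,"jaw":0}]'; python3 -m creep '[{"travel":[0,0,1.5],"spin":0,"jaw":0},{"travel":[0,0,0],"spin":0,"jaw":0}]'
```

```text
t: 22.62
tool_pos: [0.4957, 0.0754, 0.0613]
ee_rot: [-0.0, 0.759, 0.651, -0.0]
contact_force: [0.5, -0.7, 0.5]
opening: 0.0001
finger_force: 0.0
t: 22.88
tool_pos: [0.4957, 0.0753, 0.0598]
ee_rot: [-0.0, 0.759, 0.651, -0.0]
contact_force: [0.0, -0.3, -0.4]
opening: -0.0001
finger_force: 0.0
t: 23.12
tool_pos: [0.4961, 0.0752, 0.0591]
ee_rot: [-0.0, 0.759, 0.651, 0.0]
contact_force: [-2.0, -0.3, 5.6]
opening: 0.0001
finger_force: 2.9
```

```bash
for i in 1; do python3 -m creep '[{"travel":[0,0,1],"spin":0,"jaw":0},{"travel":[0,0,0],"spin":0,"jaw":0}]'; python3 -m creep '[{"travel":[0,0,1],"spin":0,"jaw":0},{"travel":[0,0,0],"spin":0,"jaw":0}]';python3 -m creep '[{"travel":[0,0,1],"spin":0,"jaw":0},{"travel":[0,0,0],"spin":0,"jaw":0}]'; done
```

```text
t: 23.38
tool_pos: [0.4963, 0.0752, 0.059]
ee_rot: [-0.001, 0.759, 0.651, 0.0]
contact_force: [-3.5, 0.2, 13.6]
opening: -0.0001
finger_force: 7.2
t: 23.62
tool_pos: [0.4965, 0.0751, 0.0589]
ee_rot: [-0.001, 0.759, 0.651, 0.001]
contact_force: [-7.0, -1.3, 22.6]
opening: -0.0
finger_force: 11.5
t: 23.88
tool_pos: [0.4968, 0.075, 0.0588]
ee_rot: [-0.001, 0.759, 0.651, 0.001]
contact_force: [-8.6, -0.6, 32.0]
opening: -0.0002
finger_force: 15.9
```

The tool stopped hard at 0.059 m. That is exactly the 3 mm proud of a locked button, which snapped down during the descent. I'll lift clear and verify.

```bash
python3 -m creep '[{"travel":[0,0,-3],"spin":0,"jaw":0},{"travel":[0,0,-4],"spin":0,"jaw":0},{"travel":[0,0,-20],"spin":0,"jaw":0},{"travel":[0,0,-30],"spin":0,"jaw":0},{"travel":[30,0,-22],"spin":0,"jaw":0}]'; python3 -m creep '[{"travel":[40,0,0],"spin":0,"jaw":60},{"travel":[0,0,0],"spin":0,"jaw":60},{"travel":[0,0,0],"spin":0,"jaw":60}]'; python3 - <<'E'
from plan import *
import pickle
st();s=snap('wrist');t=snap('top');z=snap('scene');pickle.dump((s,t,z),open('w10.pkl','wb'))
g=cv2.cvtColor(s['color'],cv2.COLOR_RGB2GRAY).astype(int);pr=proj(s,[.496,.111,.056]);print(pr)
v0=int(pr[1])-20
print(v0,g[v0:v0+90,246:259].mean(1).round().astype(int).tolist())
s9,t9,z9=pickle.load(open('w9.pkl','rb'));d=pickle.load(open('s0.pkl','rb'))
for n,a,b in(('top',t['color'],t9['color']),('scene',z['color'],z9['color'])):
    D=(np.abs(a.astype(int)-b).sum(2)>60).astype(np.uint8)
    u,v=proj(t if n=='top' else z,[.5,-.02,.015]).astype(int); print(n,'changed px over blade/board',D[v-12:v+12,u-12:u+12].sum())
D=np.abs(t['color'].astype(int)-d['top']['color']).sum(2)
p0=np.array([.4955,.0745])
for q0 in(-10,-5,0,5,10):
  r=[]
  for k in range(-60,215,5):
    q=p0+BX*k/1e3+BY*q0/1e3;w=np.round(proj(t,[*q,.017])).astype(int);r.append(int(D[w[1],w[0]]/10))
  print(q0,r)
# bystander change in top view, outside of arm/tape
for n,P in {'ramekin':(.621,-.046,.04),'tumbler':(.472,-.288,.05),'mug':(.74,.08,.08)}.items():
  u,v=proj(t,P).astype(int);print(n,D[v-9:v+9,u-9:u+9].mean().round(1))
E
```

```text
t: 24.5
tool_pos: [0.5004, 0.1028, 0.1354]
ee_rot: [0.0, 0.76, 0.649, -0.0]
contact_force: [-0.1, 0.8, -0.1]
opening: -0.0004
finger_force: 0.0
t: 24.88
tool_pos: [0.506, 0.144, 0.134]
ee_rot: [0.0, 0.759, 0.651, -0.001]
contact_force: [0.5, -0.6, -0.9]
opening: 0.0545
finger_force: 0.0
p [0.506 0.144 0.134] theta -0.0 Fu 0.5 Ff 0.6 Fz -0.9 tilt [-0.001 -0.001 -1.   ] j [-0.99, 0.37, 0.77, 1.95, -0.31, 0.94, -0.21]
[246.51099265 236.84618629]
216 [4, 4, 6, 2, 4, 4, 7, 3, 7, 5, 6, 3, 4, 4, 5, 5, 7, 3, 8, 22, 46, 62, 66, 67, 68, 67, 66, 68, 68, 67, 68, 67, 67, 66, 68, 66, 67, 66, 66, 67, 67, 67, 67, 66, 68, 61, 45, 16, 4, 8, 20, 47, 55, 37, 11, 28, 49, 51, 24, 14, 40, 48, 35, 44, 63, 66, 66, 66, 65, 66, 65, 65, 64, 61, 69, 83, 91, 90, 90, 90, 89, 88, 90, 89, 88, 84, 81, 87, 89, 87]
top changed px over blade/board 0
scene changed px over blade/board 0
-10 [1, 1, 1, 2, 15, 28, 26, 24, 20, 27, 23, 21, 21, 26, 26, 24, 24, 9, 1, 0, 0, 0, 1, 0, 1, 1, 1, 0, 2, 1, 1, 1, 1, 0, 1, 1, 1, 1, 0, 2, 1, 1, 1, 2, 1, 1, 2, 2, 0, 1, 1, 4, 1, 1, 1]
-5 [1, 1, 1, 2, 16, 14, 12, 16, 13, 13, 18, 17, 16, 16, 15, 17, 19, 1, 1, 3, 4, 5, 3, 4, 5, 6, 2, 5, 6, 6, 4, 3, 6, 6, 4, 6, 6, 7, 4, 6, 6, 6, 4, 5, 5, 5, 5, 5, 5, 4, 3, 2, 1, 2, 1]
0 [1, 2, 1, 0, 16, 12, 12, 13, 13, 17, 24, 25, 20, 19, 13, 13, 16, 1, 1, 7, 7, 7, 7, 7, 8, 7, 7, 7, 8, 7, 6, 6, 6, 7, 7, 7, 7, 7, 7, 6, 6, 6, 6, 5, 5, 5, 5, 6, 5, 5, 4, 1, 2, 1, 1]
5 [1, 0, 1, 5, 17, 14, 12, 13, 13, 17, 26, 24, 26, 18, 14, 16, 19, 10, 0, 7, 7, 5, 6, 7, 6, 7, 7, 7, 7, 7, 6, 6, 6, 7, 8, 7, 7, 7, 7, 6, 6, 6, 5, 5, 5, 5, 6, 5, 5, 5, 5, 2, 1, 1, 1]
10 [2, 2, 1, 2, 18, 14, 14, 14, 13, 16, 24, 26, 27, 20, 15, 15, 18, 11, 1, 3, 1, 1, 1, 2, 1, 0, 1, 3, 2, 1, 1, 2, 2, 1, 1, 4, 2, 2, 1, 3, 3, 1, 4, 2, 2, 2, 3, 3, 2, 1, 2, 1, 1, 0, 1]
ramekin 15.3
tumbler 14.9
mug 14.6
```

```bash
python3 - <<'E'
from plan import *
import pickle
s,t,z=pickle.load(open('w10.pkl','rb'));p0=np.array([.4955,.0745])
def prof(im,k0,k1,off,zz,fn,st=1):
    A=cv2.resize(im['color'],None,fx=8,fy=8,interpolation=cv2.INTER_CUBIC).astype(float); r=[]
    for k in np.arange(k0,k1,st):
        w=proj(im,[*(p0+BX*k/1e3+BY*off/1e3),zz])*8+3.5; w=np.round(w).astype(int); r.append(int(fn(A[w[1],w[0]])))
    return r
wood=lambda c:c[0]-c[2]; gray=lambda c:c.mean()
print('top wood z12, k15..45')
for o in(-30,-22,22,30): print(o,prof(t,15,46,o,.012,wood))
print('top gray z0 k10..40')
for o in(-12,-5,5,12): print(o,prof(t,10,41,o,.0,gray))
print('scene wood z12')
for o in(-30,-22,22,30): print(o,prof(z,15,46,o,.012,wood))
print('scene gray z0');
for o in(12,0,-12): print(o,prof(z,10,41,o,0,gray))
print('top far edge wood z12 k185..215',prof(t,185,216,25,.012,wood)); print('top hook gray z.018',[prof(t,185,216,o,.018,gray) for o in(-3,3)])
E
```

```text
top wood z12, k15..45
-30 [4, 5, 5, 5, 5, 5, 10, 13, 17, 24, 31, 42, 47, 52, 54, 53, 53, 54, 55, 56, 57, 57, 58, 57, 57, 57, 57, 57, 55, 55, 55]
-22 [5, 5, 4, 4, 4, 4, 4, 7, 13, 24, 33, 41, 48, 52, 52, 54, 55, 56, 56, 57, 57, 57, 57, 58, 57, 56, 56, 56, 57, 57, 57]
22 [1, 1, 2, 4, 5, 4, 8, 13, 20, 31, 38, 45, 47, 50, 54, 55, 56, 56, 57, 57, 57, 57, 57, 57, 57, 57, 56, 56, 56, 56, 57]
30 [4, 4, 4, 3, 3, 5, 7, 10, 15, 22, 30, 37, 48, 52, 54, 55, 57, 58, 58, 57, 58, 57, 57, 57, 57, 57, 55, 56, 55, 56, 56]
top gray z0 k10..40
-12 [43, 40, 44, 40, 39, 45, 46, 52, 51, 51, 58, 60, 65, 67, 71, 77, 82, 88, 94, 97, 99, 101, 102, 102, 102, 102, 101, 101, 101, 101, 101]
-5 [52, 50, 52, 49, 49, 47, 42, 37, 30, 31, 35, 39, 47, 63, 72, 79, 85, 91, 95, 95, 96, 95, 93, 92, 91, 91, 91, 91, 92, 93, 94]
5 [64, 65, 64, 64, 62, 62, 60, 55, 49, 44, 41, 42, 50, 59, 68, 76, 85, 88, 91, 92, 92, 91, 89, 87, 86, 84, 84, 85, 86, 86, 85]
12 [66, 66, 65, 65, 65, 64, 61, 53, 48, 44, 42, 42, 48, 56, 66, 75, 85, 96, 98, 97, 97, 97, 96, 96, 95, 95, 96, 97, 98, 97, 97]
scene wood z12
-30 [6, 6, 6, 7, 7, 7, 7, 7, 5, 5, 
[... 586 characters left out ...]
3, 34, 34, 34, 33, 32, 32, 33, 36, 37, 43, 59, 67, 75, 83, 86, 86, 86, 86, 87, 88, 88, 89, 91, 90, 88, 86, 85, 84, 86, 88]
-12 [38, 38, 37, 34, 32, 28, 28, 28, 30, 38, 45, 54, 64, 73, 78, 80, 79, 75, 70, 65, 64, 67, 69, 70, 71, 71, 71, 72, 71, 69, 68]
top far edge wood z12 k185..215 [51, 51, 50, 49, 46, 41, 37, 32, 26, 16, 10, 6, 3, 2, 2, 4, 4, 4, 4, 4, 3, 4, 5, 5, 5, 4, 5, 4, 4, 4, 4]
top hook gray z.018 [[85, 84, 84, 84, 85, 86, 88, 89, 92, 95, 99, 103, 109, 113, 114, 115, 115, 116, 116, 116, 116, 115, 115, 114, 113, 113, 113, 113, 113, 113, 113], [86, 86, 86, 85, 85, 85, 85, 86, 88, 91, 93, 98, 104, 108, 112, 117, 117, 117, 115, 115, 115, 115, 115, 115, 114, 115, 115, 115, 116, 116, 116]]
```

Top view: the case front is at k≈24 and the board edge at k≈24.5 (mm along the board's width), so the case is snug. The blade reaches past the far edge with the hook over it, the button's rear face has shortened, and nothing moved between the pictures taken before and after the press.

```bash
python3 -c "
from cell import bot
print(bot.sign_off())"
```

```text
the job is handed in; nothing more can be done
None
```

The tape is hooked over the right edge, square across the board with the case snug against the left edge, and I locked it only after letting go so the spring alone held it. The job is handed in at about 25 s; the lock click and snug fit were judged from contact heights and camera measurements, and the first two hooking attempts slipped off the near-right corner before the third held.

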